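# Rebuild the disc-spring pack of the sole press

## Robot

A 7-joint arm with a two-finger parallel gripper is mounted at the origin on the work surface. World frame = base frame: x ahead of the robot, y to its left, z up, the work surface at z = 0. Lengths are in m, angles in rad, forces in N, time in s.
With the tool pointing down it reaches from about 0.425 to 0.925 m from the base axis. Payload 6.8 kg.
Tool frame: the origin (TCP) lies midway between the tips of the shut fingers; the grasp point (between the pads) lies 19 mm behind it; z points along the fingers, y is the line along which they close (so a half turn about z gives the same grasp; the last joint's range is limited). The gripper opens to 85 mm and grips with 20 to 120 N. Pads are 22 mm wide; open, the fingers measure 114 mm over their backs; the gripper's body (76 mm by 85 mm) begins 54 mm behind the grasp point. The pads swing forward as they close: fully open they stand 13 mm farther back than shut.
Start: joints at [-1.291, 0.477, 0.022, 1.555, -0.011, 1.109, -0.083], TCP at [0.255, 0.625, 0.231] pointing down, gripper open.
Joint ranges: [-2.96, 2.96], [-0.34, 2.1], [-1.41, 1.46], [0.24, 2.44], [-1.37, 4.51], [0.17, 1.92], [-2.96, 2.96]. Speed limits (rad/s): [2.39, 2.39, 3.14, 3.14, 3.14, 3.14, 3.14].

## Interface

Orientations are given as a unit quaternion [w, x, y, z].
In Python, from station import bot gives the robot as it stands.
- The arm moves only by the tool jog_arm, never from a script. Its argument "rows" is a list of rows, each an object of numbers: "fingers": the finger opening in mm, from 0 to 85.4; "x", "y", "z": the shift along the tool's x, y, z in mm; "ax", "ay", "az": the turn, a rotation vector about the tool's x, y, z in degrees. A call has exactly 8 rows; each row shifts and turns the commanded pose from where the row before left it, along the tool's axes as they then stand; what a row does not reach is not made up. A row lasts 1/10 s, in which the tool goes at most 50 mm and 8.59 degrees, less where a joint would pass 70% of its speed; a pose out of reach is approached as far as the arm can. A call with a gripper value outside its range is refused whole. The fingers move at their own pace and stop on an object; "force" is the grip in N (left out, the last holds). Time passes only in rows, so rows that do not move let the fingers close, or fill a call up. It gives the time, the measured TCP pose, the force, the opening and the grip force at its end, in the units of the state.
- bot.get_obs(): the state, without advancing time (a new reading comes with each control period).
- bot.read_camera(name): name is "scene" or "top" or "wrist"; returns a dict with "pixels" (480x640x3 uint8, red, green, blue), "vertical_fov" (degrees; the focal length in pixels is half the picture's height over the tangent of half this angle, whatever the lens; pixels are square), "cx", "cy" (the principal point, pixels), "dist_coeffs" ([k1, k2, p1, p2, k3] as OpenCV has them; the pictures are not rectified), "world_from_camera" (4x4, takes a point from camera to world coordinates). Camera axes: x right, y down, z forward; pixel columns grow to the right and rows downward; lengths in m; the calibration is good to about 2 mm. A picture is of the moment at which its call begins. There is no depth.
- bot.hand_in(): hands the job in; it is judged then, once.
The state is a dict: "t": time; "q": joint angles; "joint_vel": joint speeds; "joint_torque": joint torques, N m; "eef_pos": TCP position; "tool_rot": TCP orientation; "contact_force": force on the tool from outside, world axes, zero at the start; "torque": the same for the moment, N m; "gripper_width": opening from 0.0 (shut) to 1.0 (fully open); "grasp_force": force on a finger pad.
Only numpy, scipy, OpenCV 4.12 (cv2) and the standard library are available. Lean on these libraries where they do the work, as an engineer would, in place of code of your own. Each camera call takes 0.05 s, during which the arm holds its last target. There are 200 camera calls.

## Task

Rebuild the sole press's spring pack on the slanted arbor so that the faces of the cone washers alternate: the dark fixed one there already has its hollow facing out, so first slide on the blue washer, hollow side in, until its rim sits flat on the dark one's rim, and then the yellow washer, hollow side out, until its hub sits flat on the blue one's hub. Leave both seated squarely and let go; leave the flat copper washer in the rack and do not disturb anything else on the bench.

Things in the scene. Friction and masses are not known exactly. Their poses are not given: they have to be found in the camera images.
- arbor: Steel arbor, 18 mm diameter, 40 degrees above level, rising away from the robot. Origin: on its axis at the seat flange (52 mm diameter), 120 mm above the bench. z: along the arbor to its free end at z = 90 mm (tapers over the last 10 mm); y: level. A dark cone washer, 58 mm outside, is fixed on it over z = 0 to 16 mm: hub at the flange, rim face (z = 16 mm) and hollow towards the free end
- blue_washer: Loose blue steel cone washer, 170 g, 64 mm outside, bore 25 mm, 16 mm high; flat rim 8 mm thick, 47 to 64 mm diameter. Origin: bore axis, mid-thickness of the rim (faces at z = -4 and 4 mm). z: out of the domed side; hub face (38 mm diameter) at z = 12 mm; hollow on -z. Starts leaning in the rack, dome away from the robot. Seated: origin at arbor z = 20 mm, its z along the arbor's z
- yellow_washer: Loose yellow cone washer, same make, sizes and axes as the blue one; in the rack it leans the same way but with its hollow facing away from the robot. Seated: origin at arbor z = 44 mm, its z against the arbor's z. Each washer's face in its place: blue dome out, yellow hollow out, so none needs turning over
- blue_washer_hub (a point): centre of the blue washer's hub end face (z = +12 mm of the washer)
- yellow_washer_hub (a point): centre of the yellow washer's hub end face (z = +12 mm of the washer)
- flat_washer: Flat copper-coloured washer, 64 mm outside, 25 mm bore, 8 mm thick, origin at its centre; leans in the rack's remaining place. Not wanted, stays there
- rack: Fixed wooden rack, base 120 x 320 x 15 mm; origin under it at bench level, +x away from the robot. Places at y = -110, 0, 110 mm, washer centres 75 mm up; which washer is where varies. Washers lean 30 degrees, tops towards the robot, on brass cradles (open in front) against a 20 mm post with pads; sides free to pinch across the diameter. Draw a washer 14 mm off the post, square to its face, then lift along its face
- hammer: cobbler's hammer with wooden handle, 260 mm, lying beyond the arbor's stand; bystander
- shoe_last: wooden shoe last, 244 x 84 x 90 mm, standing beyond the task's things; bystander
- tack_jar: amber tack jar, 56 mm diameter, 70 mm high, next to the arbor's stand; bystander
- glue_brush: glue brush, 200 mm, lying in front of the rack; bystander
- cement_tin: red cement tin, 84 mm diameter, 110 mm high; bystander
- heel_block: black rubber heel with brown top, 75 x 65 x 38 mm; bystander
- stand: Grey fixed stand that carries the arbor, left or right of the rack: base plate 130 x 120 x 14 mm, 50 mm wide pillar, 50 mm square block behind the flange. Origin: at bench level, straight below the arbor's origin; +x points away from the robot
There are look-alikes about, which are no part of the job. Leave any pink or red look-alike of the stand alone. Of the things that look like the blue_washer, the largest one is meant.

How it is judged:
On the way, in this order (a step that is already met when the one before it is completed fails the run):
1. the blue washer sits flat on the dark fixed washer, rim to rim, and is let go (x of blue_washer in the frame of arbor between -0.007 and 0.007 m and y of blue_washer in the frame of arbor between -0.007 and 0.007 m and z of blue_washer in the frame of arbor between 0.017 and 0.023 m and z of blue_washer_hub in the frame of arbor between 0.029 and 0.035 m and angle between the z axis of blue_washer and the z axis of arbor, either way round below 0.12 rad and contact force between blue_washer and the fingers below 0.1 N), for 0.2 s.
2. the yellow washer sits flat on the blue one, hub to hub, and is let go (x of blue_washer in the frame of arbor between -0.007 and 0.007 m and y of blue_washer in the frame of arbor between -0.007 and 0.007 m and z of blue_washer in the frame of arbor between 0.017 and 0.023 m and z of blue_washer_hub in the frame of arbor between 0.029 and 0.035 m and angle between the z axis of each of blue_washer, yellow_washer and the z axis of arbor, either way round below 0.12 rad and x of yellow_washer in the frame of arbor between -0.007 and 0.007 m and y of yellow_washer in the frame of arbor between -0.007 and 0.007 m and z of yellow_washer in the frame of arbor between 0.041 and 0.047 m and z of yellow_washer_hub in the frame of arbor between 0.029 and 0.035 m and contact force between yellow_washer and the fingers below 0.1 N), for 0.2 s.
At the end, for the whole second after the job is handed in: On the arbor, blue: hollow towards the seat, origin 20 mm from the flange, hub face at 32 mm; yellow: hollow outwards, origin 44 mm, hub face 32 mm; each within 3 mm along the arbor, 7 mm across it (its x and y), square within 0.12 rad, at rest, released (x of blue_washer in the frame of arbor between -0.007 and 0.007 m and y of blue_washer in the frame of arbor between -0.007 and 0.007 m and z of blue_washer in the frame of arbor between 0.017 and 0.023 m and z of blue_washer_hub in the frame of arbor between 0.029 and 0.035 m and angle between the z axis of each of blue_washer, yellow_washer and the z axis of arbor, either way round below 0.12 rad and x of yellow_washer in the frame of arbor between -0.007 and 0.007 m and y of yellow_washer in the frame of arbor between -0.007 and 0.007 m and z of yellow_washer in the frame of arbor between 0.041 and 0.047 m and z of yellow_washer_hub in the frame of arbor between 0.029 and 0.035 m and linear speed of each of blue_washer, yellow_washer below 0.02 m/s); the robot touches nothing.
It fails at once if the flat copper washer is moved by more than 20 mm (distance of flat_washer from where it was at the start of the episode above 0.02 m).
It fails at once if another bystander (hammer, last, jar, brush, tin, heel) is moved by more than 40 mm (distance of any of hammer, shoe_last, tack_jar, glue_brush, cement_tin, heel_block from where it was at the start of the episode above 0.04 m).
It also fails if it takes over 64 s, if anything falls off the work surface, if the arm or the gripper's body presses on something with over 40 N, if the wrist force passes 120 N, or if a joint passes its speed limit or range.

## Working session

There is one attempt and no reset: what is moved stays moved. The work goes in short steps, Python scripts to look and compute and a tool call to move; the robot and the scene stay as the last step left them, time stands still between calls to the robot, and variables do not carry over. Pictures are saved under pics/ and viewed, at most 10 in all, crops included, and the job is handed in when it is done.

Besides the shell and the picture viewer there is one more tool, called after ">>>" by a JSON object that holds its "name" and its "arguments", one argument or row to a line. jog_arm: Moves the arm, as the interface text tells. Its arguments: {"type":"object","properties":{"rows":{"type":"array","items":{"type":"object","properties":{"fingers":{"type":"number"},"x":{"type":"number"},"y":{"type":"number"},"z":{"type":"number"},"ax":{"type":"number"},"ay":{"type":"number"},"az":{"type":"number"}}}},"force":{"type":"number"}},"required":["rows"]}

```bash
ls; mkdir -p pics
python3 - <<'E'
from station import bot
import cv2,numpy as np,pickle
o=bot.get_obs();print({k:np.round(v,3).tolist() for k,v in o.items()})
d={}
for n in("scene","top"):
    r=bot.read_camera(n);d[n]=r
    cv2.imwrite(f"pics/{n}0.png",r["pixels"][:,:,::-1])
    print(n,r["vertical_fov"],r["cx"],r["cy"],r["dist_coeffs"],np.round(r["world_from_camera"],3).tolist())
pickle.dump(d,open("c0.pkl","wb"))
E
```

```text
pics
{'t': 0.0, 'q': [-1.291, 0.478, 0.022, 1.556, -0.011, 1.109, -0.083], 'joint_vel': [-0.0, -0.001, 0.001, -0.001, 0.002, -0.001, 0.001], 'joint_torque': [0.0, -59.647, 1.608, -28.118, 0.012, 0.01, -0.0], 'eef_pos': [0.255, 0.624, 0.23], 'tool_rot': [-0.0, 0.193, 0.981, -0.001], 'contact_force': [-0.433, 0.656, 0.142], 'torque': [-0.018, 0.006, -0.005], 'grasp_force': 0.0, 'gripper_width': 0.998}
scene 45.78485211528916 317.0151783622593 242.9780861512699 [-0.02043432  0.          0.          0.          0.        ] [[0.696, 0.386, -0.605, 1.333], [0.718, -0.399, 0.571, -0.712], [-0.021, -0.832, -0.555, 0.851], [0.0, 0.0, 0.0, 1.0]]
top 52.066014465170575 322.5086896189635 245.93771551726533 [-0.09365757  0.          0.          0.          0.        ] [[-0.099, -0.974, 0.203, 0.373], [-0.995, 0.096, -0.021, 0.062], [0.001, -0.204, -0.979, 1.024], [0.0, 0.0, 0.0, 1.0]]
```

View pics/scene0.png

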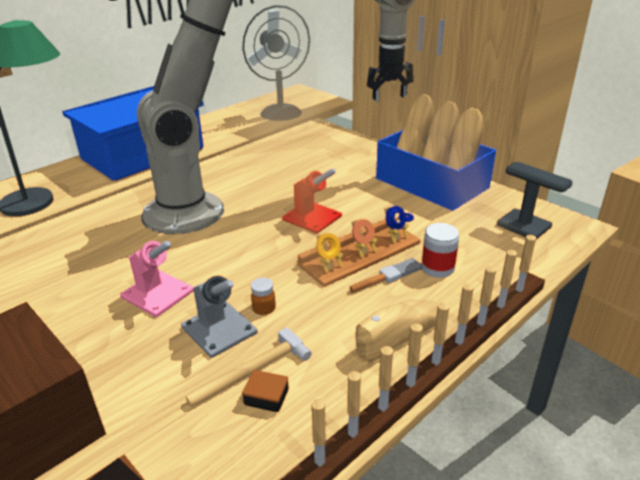

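View pics/top0.png

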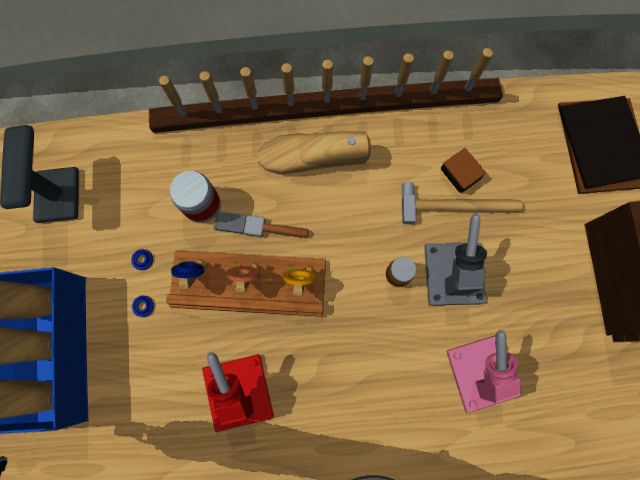

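The scene view shows the rack with blue at (397,218), copper at (363,232) and yellow at (328,246), and the grey stand at (218,320). The top view shows the same washers at (187,270), (242,272) and (298,277), with the grey stand plate at (457,273) and the arbor tip at (475,217).

```bash
cat > h.py <<'E'
import cv2,numpy as np
def K(r):
    f=240/np.tan(np.radians(r["vertical_fov"])/2)
    return np.array([[f,0,r["cx"]],[0,f,r["cy"]],[0,0,1]])
def ray(r,p):
    u=cv2.undistortPoints(np.float64(p).reshape(-1,1,2),K(r),np.float64(r["dist_coeffs"])).reshape(-1,2)
    T=np.array(r["world_from_camera"]);d=np.c_[u,np.ones(len(u))]@T[:3,:3].T
    return T[:3,3],d/np.linalg.norm(d,axis=1)[:,None]
def onz(r,p,z):
    o,d=ray(r,p);return o+d*((z-o[2])/d[:,2])[:,None]
def tri(obs):
    A=0;b=0
    for r,p in obs:
        o,d=ray(r,p);M=np.eye(3)-np.outer(d[0],d[0]);A=A+M;b=b+M@o
    x=np.linalg.solve(A,b)
    return x,[1e3*np.linalg.norm(np.cross(x-ray(r,p)[0],ray(r,p)[1][0])) for r,p in obs]
def proj(r,X):
    T=np.linalg.inv(np.array(r["world_from_camera"]))
    return cv2.projectPoints(np.float64(X).reshape(-1,1,3),cv2.Rodrigues(T[:3,:3])[0],T[:3,3],K(r),np.float64(r["dist_coeffs"]))[0].reshape(-1,2)
def hsv(r): return cv2.cvtColor(r["pixels"],cv2.COLOR_RGB2HSV)
def blobs(m,n=40):
    c,_=cv2.findContours(m.astype(np.uint8),cv2.RETR_EXTERNAL,cv2.CHAIN_APPROX_NONE)
    return [k for k in c if cv2.contourArea(k)>n]
E
python3 - <<'E'
import pickle;from h import *
d=pickle.load(open("c0.pkl","rb"))
M={"blue":((110,130),180,60,255),"yellow":((20,28),190,150,255)}
for n in d:
    h=hsv(d[n])
    for c,((a,b),s,v,_) in M.items():
        m=(h[:,:,0]>=a)&(h[:,:,0]<=b)&(h[:,:,1]>s)&(h[:,:,2]>v)
        for k in blobs(m): print(n,c,cv2.boundingRect(k),cv2.contourArea(k),np.round(cv2.fitEllipse(k),1) if 0 else [np.round(q,1) for q in cv2.fitEllipse(k)])
for n,p in(("top",[(242,272),(460,290),(430,300),(300,310),(310,262),(298,277)]),("scene",[(363,232),(240,320),(325,238)])):
    print(n,[hsv(d[n])[y,x].tolist() for x,y in p])
t,s=d["top"],d["scene"]
big=np.hstack([cv2.resize(t["pixels"][220:330,150:340],None,fx=4,fy=4,interpolation=2)])
b2=cv2.resize(t["pixels"][200:320,380:500],None,fx=3.3,fy=3.3,interpolation=2)
b3=cv2.resize(s["pixels"][265:365,170:270],None,fx=3.9,fy=3.9,interpolation=2)
cv2.imwrite("pics/crop1.png",np.hstack([b2[:390,:390],b3[:390,:390]])[:,:,::-1])
E
```

```text
scene blue (387, 207, 26, 21) 311.0 [array([397. , 217.3]), array([19.3, 23.5]), np.float64(96.1)]
scene blue (483, 148, 12, 24) 115.0 [array([488.9, 156.6]), array([ 9.9, 23.1]), np.float64(178.2)]
scene blue (377, 133, 73, 75) 2440.5 [array([408.8, 171. ]), array([41.9, 89.3]), np.float64(128.7)]
scene blue (64, 87, 89, 92) 3070.0 [array([112.8, 131.9]), array([83.1, 89.4]), np.float64(46.8)]
scene yellow (318, 234, 22, 25) 382.5 [array([328.3, 245.8]), array([20.4, 24.1]), np.float64(167.8)]
top blue (0, 413, 44, 12) 238.5 [array([ 28.6, 418.6]), array([ 8. , 61.9]), np.float64(84.7)]
top blue (0, 361, 42, 20) 561.0 [array([ 21.9, 371.1]), array([18.6, 48.3]), np.float64(90.3)]
top blue (25, 323, 31, 109) 147.0 [array([ 61.4, 448.4]), array([46.5, 60. ]), np.float64(0.0)]
top blue (0, 318, 37, 12) 302.0 [array([ 22. , 323.5]), array([10. , 45.8]), np.float64(92.2)]
top blue (133, 296, 20, 21) 305.5 [array([142.5, 305.8]), array([19.3, 20.3]), np.float64(40.3)]
top blue (32, 268, 23, 54) 181.0 [array([ 45.4, 296.7]), array([20.6, 53.8]), np.float64(1.1)]
top blue (172, 262, 24, 16) 221.0 [array([184.7, 270.5]), array([15.2, 22.7]), np.float64(85.4)]
top blue (132, 250, 20, 20) 289.0 [array([141.4, 259.4]), array([18.7, 19.8]), np.float64(46.9)]
top yellow (285, 279, 22, 6) 54.0 [array([295.3, 281.9]), array([ 4.2, 21.6]), np.float64(96.4)]
top yellow (293, 271, 17, 8) 66.5 [array([300.9, 274.2]), array([ 7.2, 14.8]), np.float64(93.1)]
top [[10, 173, 130], [102, 33, 39], [107, 22, 105], [13, 180, 129], [13, 181, 149], [21, 255, 178]]
scene [[14, 157, 179], [106, 23, 168], [19, 199, 178]]
```

View pics/crop1.png

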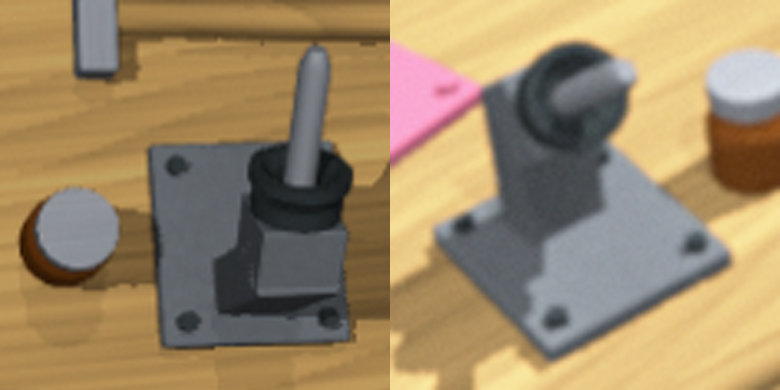

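Arbor crop: in the left half (top view) the tip is at (314,47), i.e. about (475.2,214.2) in the full picture. In the right half (scene) the free end is at (627,72), i.e. about (230.8,283.5). Plate corners are clear in both.

Run:
```python
import pickle;from h import *
d=pickle.load(open("c0.pkl","rb"));t,s=d["top"],d["scene"]
pr=lambda n,x:print(n,np.round(x[0],4),np.round(x[1],1))
pr("tip",tri([(t,(475.2,214.4)),(s,(230.8,283.5))]))
pr("ring",tri([(t,(470.9,254.5)),(s,(217.4,289.4))]))
A=[(425.5,244.5),(429.4,305.2),(485.8,303)];B=[(182,326),(211.8,356),(257.2,331.2)]
P=onz(t,A,.014);print("plateT",np.round(P,4));print("plateS",np.round(onz(s,B,.014),4))
e=P[0]-P[1];print("yaw",np.degrees(np.arctan2(e[1],e[0])),np.linalg.norm(P[0]-P[1]),np.linalg.norm(P[2]-P[1]))
e=P[1]-P[2];print("yaw2",np.degrees(np.arctan2(-e[0],e[1])))
R=onz(t,[(176,252),(326,258),(323,315),(168,305)],.015);print(np.round(R,4))
pr("blue",tri([(t,(187,270)),(s,(397,217.5))]));pr("yel",tri([(t,(298.5,277)),(s,(328.3,245.8))]));pr("cop",tri([(t,(242.5,272)),(s,(363,232))]))
```

```text
tip [ 0.5793 -0.2353  0.1773] [1.3 1.3]
ring [ 0.5165 -0.2312  0.1257] [2.9 2.9]
plateT [[ 0.5634 -0.1769  0.014 ]
 [ 0.4359 -0.1672  0.014 ]
 [ 0.428  -0.2856  0.014 ]]
plateS [[ 0.4434 -0.2863  0.014 ]
 [ 0.5659 -0.2937  0.014 ]
 [ 0.5744 -0.1804  0.014 ]]
yaw -4.3546120526022305 0.1278553697086106 0.11863127551021974
yaw2 -3.8173603194303163
[[0.5989 0.3485 0.015 ]
 [0.5552 0.035  0.015 ]
 [0.4381 0.0529 0.015 ]
 [0.4888 0.3699 0.015 ]]
blue [0.5496 0.3138 0.0738] [3.2 3.2]
yel [0.5138 0.0954 0.074 ] [2.3 2.3]
cop [0.5333 0.2026 0.0735] [0.6 0.6]
```

```bash
cat >> h.py <<'E'
from scipy.spatial.transform import Rotation as Ro
def frame(yaw,tilt):  # tool y level, z down and away by tilt
    a,t=np.radians([yaw,tilt]);r=np.array([np.cos(a),np.sin(a),0]);Z=np.array([0,0,1.])
    z=np.sin(t)*r-np.cos(t)*Z;y=np.array([-np.sin(a),np.cos(a),0]);return np.c_[np.cross(y,z),y,z]
def goto(o,p,R,tag=""):
    C=Ro.from_quat(o["tool_rot"],scalar_first=True).as_matrix()
    print(tag,"rotvec",np.round(np.degrees(Ro.from_matrix(C.T@R).as_rotvec()),2),"shift(cur)",np.round(1e3*C.T@(p-o["eef_pos"]),1),"shift(tgt)",np.round(1e3*R.T@(p-o["eef_pos"]),1))
E
python3 - <<'E'
import pickle;from h import *;from station import bot
d=pickle.load(open("c0.pkl","rb"));t=d["top"];o=bot.get_obs()
print(np.round(onz(t,[(88,428),(85,285),(55,268)],.1),3))
R=frame(-8.8,30);c=np.array([.5496,.3138,.0738])
goto(o,c+R@[-.014,0,-.10],R,"blue pre")
w=bot.read_camera("wrist")
C=Ro.from_quat(o["tool_rot"],scalar_first=True).as_matrix();T=w["world_from_camera"]
print("cam in tool",np.round(C.T@T[:3,:3],3).tolist(),np.round(C.T@(T[:3,3]-o["eef_pos"]),4),w["vertical_fov"])
E
```

```text
[[0.265 0.506 0.1  ]
 [0.532 0.506 0.1  ]
 [0.572 0.567 0.1  ]]
blue pre rotvec [ -3.61 -29.86 -13.08] shift(cur) [-353.2 -184.8   63.4] shift(tgt) [-228.9 -261.9  204.9]
cam in tool [[0.001, -0.963, -0.27], [1.0, 0.001, -0.0], [0.001, -0.27, 0.963]] [ 0.0687 -0.0005 -0.1435] 59.61590234023088
```

>>> {"name": "jog_arm", "arguments": {
  "rows": [
    {"y": -45, "z": -15, "fingers": 85},
    {"y": -45, "z": -15},
    {"y": -45, "z": -10},
    {"y": -45, "z": -10},
    {"ax": -0.9, "ay": -7.5, "az": -3.3},
    {"ax": -0.9, "ay": -7.5, "az": -3.3},
    {"ax": -0.9, "ay": -7.5, "az": -3.3},
    {"ax": -0.9, "ay": -7.5, "az": -3.3}
  ]
}}

```text
invalid input
```

```bash
cat > g.py <<'E'
import sys;from h import *;from station import bot
# usage: g.py cx cy cz yaw tilt ox oy oz(mm, in target tool frame)
a=list(map(float,sys.argv[1:]));o=bot.get_obs();R=frame(a[3],a[4])
goto(o,np.array(a[:3])+R@np.array(a[5:8])/1e3,R)
print(np.round(o["eef_pos"],4),"w",round(o["gripper_width"],3),"F",np.round(o["contact_force"],1),"g",round(o["grasp_force"],1),"t",round(o["t"],2),"q",np.round(o["q"],2))
E
python3 g.py .5496 .3138 .0738 -8.8 30 -14 0 -90
```

```text
rotvec [ -3.59 -29.87 -13.09] shift(cur) [-358.1 -183.7   72.1] shift(tgt) [-228.8 -261.9  215. ]
[0.2551 0.6245 0.2306] w 0.997 F [-0.4  0.4 -0.3] g 0.0 t 0.15 q [-1.29  0.48  0.02  1.56 -0.01  1.11 -0.08]
```

>>> {"name": "jog_arm", "arguments": {
  "rows": [
    {"x": 0, "y": -45, "z": -15, "ax": 0, "ay": 0, "az": 0, "fingers": 85},
    {"x": 0, "y": -45, "z": -15, "ax": 0, "ay": 0, "az": 0, "fingers": 85},
    {"x": 0, "y": -45, "z": -10, "ax": 0, "ay": 0, "az": 0, "fingers": 85},
    {"x": 0, "y": -45, "z": -10, "ax": 0, "ay": 0, "az": 0, "fingers": 85},
    {"x": 0, "y": 0, "z": 0, "ax": -0.9, "ay": -7.5, "az": -3.3, "fingers": 85},
    {"x": 0, "y": 0, "z": 0, "ax": -0.9, "ay": -7.5, "az": -3.3, "fingers": 85},
    {"x": 0, "y": 0, "z": 0, "ax": -0.9, "ay": -7.5, "az": -3.3, "fingers": 85},
    {"x": 0, "y": 0, "z": 0, "ax": -0.9, "ay": -7.5, "az": -3.3, "fingers": 85}
  ]
}}

```text
t: 0.95
eef_pos: [0.187, 0.459, 0.2823]
tool_rot: [0.262, 0.072, 0.962, -0.018]
contact_force: [-0.9, -0.9, -0.6]
gripper_width: 0.999
grasp_force: 0.0
```

```bash
python3 g.py .5496 .3138 .0738 -8.8 30 -14 0 -90
```

```text
rotvec [0.3  0.42 0.14] shift(cur) [-237.   -90.   282.1] shift(tgt) [-239.3  -88.   280.8]
[0.187  0.459  0.2823] w 0.999 F [-0.9 -0.9 -0.6] g 0.0 t 0.95 q [-1.57  0.16 -0.1   1.99  0.57  1.19 -0.51]
```

>>> {"name": "jog_arm", "arguments": {
  "rows": [
    {"x": -30, "y": -11, "z": 35, "ax": 0, "ay": 0, "az": 0, "fingers": 85},
    {"x": -30, "y": -11, "z": 35, "ax": 0, "ay": 0, "az": 0, "fingers": 85},
    {"x": -30, "y": -11, "z": 35, "ax": 0, "ay": 0, "az": 0, "fingers": 85},
    {"x": -30, "y": -11, "z": 35, "ax": 0, "ay": 0, "az": 0, "fingers": 85},
    {"x": -30, "y": -11, "z": 35, "ax": 0, "ay": 0, "az": 0, "fingers": 85},
    {"x": -30, "y": -11, "z": 35, "ax": 0, "ay": 0, "az": 0, "fingers": 85},
    {"x": -30, "y": -11, "z": 35, "ax": 0, "ay": 0, "az": 0, "fingers": 85},
    {"x": -30, "y": -11, "z": 35, "ax": 0, "ay": 0, "az": 0, "fingers": 85}
  ]
}}

```text
t: 1.75
eef_pos: [0.5195, 0.3179, 0.1591]
tool_rot: [0.259, 0.073, 0.963, -0.019]
contact_force: [0.1, 1.1, 0.5]
gripper_width: 0.994
grasp_force: 0.0
```

```bash
python3 g.py .5496 .3138 .0738 -8.8 30 -14 0 -90
python3 - <<'E'
from station import bot;from h import *;import pickle
w=bot.read_camera("wrist");pickle.dump(w,open("w1.pkl","wb"));cv2.imwrite("pics/w1.png",w["pixels"][:,:,::-1])
print(proj(w,[.5496,.3138,.0738]))
E
```

```text
rotvec [0.12 0.15 0.09] shift(cur) [ 2.3  0.6 -0.9] shift(tgt) [ 2.3  0.6 -0.9]
[0.5195 0.3179 0.1591] w 0.994 F [0.1 1.1 0.5] g 0.0 t 1.75 q [-1.06  0.34  0.21  2.1   0.77  0.56 -0.09]
[[318.79395489 219.92124811]]
```

View pics/w1.png

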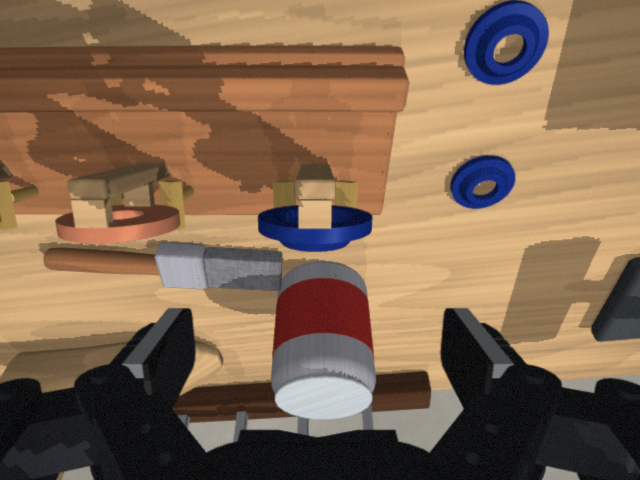

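The wrist view shows the blue rim spanning columns 258 to 373 around row 222, with its centre at about (315.5,222). My prediction was (318.8,220). The rack runs parallel to the image rows, so the yaw is right, and the post and cradle stay inside the washer's width.

```bash
python3 - <<'E'
import pickle;from h import *
d=pickle.load(open("c0.pkl","rb"));w=pickle.load(open("w1.pkl","rb"))
for v in(((d["top"],(187,270)),),((d["scene"],(397,217.5)),),((d["top"],(187,270)),(d["scene"],(397,217.5)))):
    x=tri([(w,(315.5,222))]+list(v));print(np.round(x[0],4),np.round(x[1],1))
E
python3 g.py .5496 .312 .0738 -8.8 30 0 0 25
```

```text
[0.5473 0.3114 0.0769] [1. 1.]
[0.5516 0.3132 0.075 ] [2. 2.]
[0.5498 0.3127 0.0748] [0.9 3.  3.5]
 rotvec [-0.4   0.28 -0.25] shift(cur) [ 21.7   5.3 109.7] shift(tgt) [ 21.2   4.6 109.8]
[0.5251 0.3111 0.1578] w 0.999 F [ 5.7 -2.7  0. ] g 0.0 t 1.8 q [-1.06  0.35  0.22  2.1   0.77  0.55 -0.09]
```

>>> {"name": "jog_arm", "arguments": {
  "rows": [
    {"x": 4, "y": 0, "z": 12, "ax": 0, "ay": 0, "az": 0, "fingers": 85},
    {"x": 4, "y": 0, "z": 12, "ax": 0, "ay": 0, "az": 0, "fingers": 85},
    {"x": 4, "y": 0, "z": 12, "ax": 0, "ay": 0, "az": 0, "fingers": 85},
    {"x": 4, "y": 0, "z": 12, "ax": 0, "ay": 0, "az": 0, "fingers": 85},
    {"x": 0, "y": 0, "z": 12, "ax": 0, "ay": 0, "az": 0, "fingers": 85},
    {"x": 0, "y": 0, "z": 0, "ax": 0, "ay": 0, "az": 0, "fingers": 85},
    {"x": 0, "y": 0, "z": 0, "ax": 0, "ay": 0, "az": 0, "fingers": 85},
    {"x": 0, "y": 0, "z": 0, "ax": 0, "ay": 0, "az": 0, "fingers": 85}
  ]
}}

```text
t: 2.6
eef_pos: [0.5343, 0.3167, 0.1001]
tool_rot: [0.26, 0.073, 0.963, -0.019]
contact_force: [0.5, 1.1, 0.1]
gripper_width: 0.997
grasp_force: 0.0
```

```bash
python3 g.py .5496 .312 .0745 -8.8 30 0 0 25;  python3 - <<'E'
from station import bot;from h import *;import pickle
w=bot.read_camera("wrist");pickle.dump(w,open("w2.pkl","wb"));h=hsv(w)
m=(h[:,:,0]>=110)&(h[:,:,0]<=130)&(h[:,:,1]>150)&(h[:,:,2]>40)
for k in blobs(m,300):print(cv2.boundingRect(k),[np.round(q,1) for q in cv2.fitEllipse(k)])
print(proj(w,[.5496,.312,.0745]))
E
python3 g.py .5496 .312 .0745 -8.8 30 0 0 25
```

```text
rotvec [0.13 0.17 0.06] shift(cur) [-0.8 -2.4 55.1] shift(tgt) [-0.9 -2.3 55.1]
[0.5343 0.3167 0.1001] w 0.997 F [0.5 1.1 0.1] g 0.0 t 2.6 q [-1.08  0.46  0.26  2.11  0.87  0.43 -0.22]
(239, 261, 146, 72) [array([311.6, 294.5]), array([ 69.4, 146.4]), np.float64(89.9)]
(476, 192, 78, 59) [array([514.1, 221.1]), array([53.7, 79.4]), np.float64(70.5)]
(502, 5, 110, 105) [array([556.2,  56.9]), array([ 88.2, 120.9]), np.float64(49.9)]
[[312.94908376 286.93829841]]
 rotvec [0.14 0.17 0.05] shift(cur) [-0.7 -2.4 55.2] shift(tgt) [-0.8 -2.3 55.2]
[0.5343 0.3167 0.1003] w 0.994 F [-0.8  0.4 -0.6] g 0.0 t 2.65 q [-1.08  0.46  0.26  2.11  0.87  0.43 -0.22]
```

>>> {"name": "jog_arm", "arguments": {
  "rows": [
    {"x": -0.5, "y": -1.5, "z": 11, "ax": 0, "ay": 0, "az": 0, "fingers": 85},
    {"x": 0, "y": -1, "z": 11, "ax": 0, "ay": 0, "az": 0, "fingers": 85},
    {"x": 0, "y": 0, "z": 11, "ax": 0, "ay": 0, "az": 0, "fingers": 85},
    {"x": 0, "y": 0, "z": 11, "ax": 0, "ay": 0, "az": 0, "fingers": 85},
    {"x": 0, "y": 0, "z": 11, "ax": 0, "ay": 0, "az": 0, "fingers": 85},
    {"x": 0, "y": 0, "z": 0, "ax": 0, "ay": 0, "az": 0, "fingers": 85},
    {"x": 0, "y": 0, "z": 0, "ax": 0, "ay": 0, "az": 0, "fingers": 55},
    {"x": 0, "y": 0, "z": 0, "ax": 0, "ay": 0, "az": 0, "fingers": 55}
  ],
  "force": 50
}}

```text
t: 3.45
eef_pos: [0.5614, 0.31, 0.0527]
tool_rot: [0.259, 0.073, 0.963, -0.019]
contact_force: [-2.7, -0.6, 3.3]
gripper_width: 0.731
grasp_force: 53.3
```

>>> {"name": "jog_arm", "arguments": {
  "rows": [
    {"x": 0, "y": 0, "z": 0, "ax": 0, "ay": 0, "az": 0, "fingers": 55},
    {"x": 0, "y": 0, "z": 0, "ax": 0, "ay": 0, "az": 0, "fingers": 55},
    {"x": 0, "y": 0, "z": 0, "ax": 0, "ay": 0, "az": 0, "fingers": 55},
    {"x": 0, "y": 0, "z": 0, "ax": 0, "ay": 0, "az": 0, "fingers": 55},
    {"x": -4, "y": 0, "z": 0, "ax": 0, "ay": 0, "az": 0, "fingers": 55},
    {"x": -5, "y": 0, "z": 0, "ax": 0, "ay": 0, "az": 0, "fingers": 55},
    {"x": -5, "y": 0, "z": 0, "ax": 0, "ay": 0, "az": 0, "fingers": 55},
    {"x": -1, "y": 0, "z": 0, "ax": 0, "ay": 0, "az": 0, "fingers": 55}
  ],
  "force": 50
}}

```text
t: 4.25
eef_pos: [0.574, 0.308, 0.0598]
tool_rot: [0.259, 0.073, 0.963, -0.019]
contact_force: [-2.5, 1.6, 0.1]
gripper_width: 0.726
grasp_force: 54.1
```

```bash
python3 g.py .5496 .312 .0745 -8.8 30 -15 0 25;  python3 - <<'E'
from station import bot;from h import *;import pickle
w=bot.read_camera("wrist");pickle.dump(w,open("w3.pkl","wb"));cv2.imwrite("pics/w3.png",w["pixels"][:,:,::-1])
E
```

```text
rotvec [0.13 0.1  0.08] shift(cur) [-1.   0.3 -0.1] shift(tgt) [-1.   0.3 -0.1]
[0.574  0.308  0.0598] w 0.726 F [-2.5  1.6  0.1] g 54.1 t 4.25 q [-1.03  0.57  0.3   2.07  0.93  0.33 -0.24]
```

View pics/w3.png

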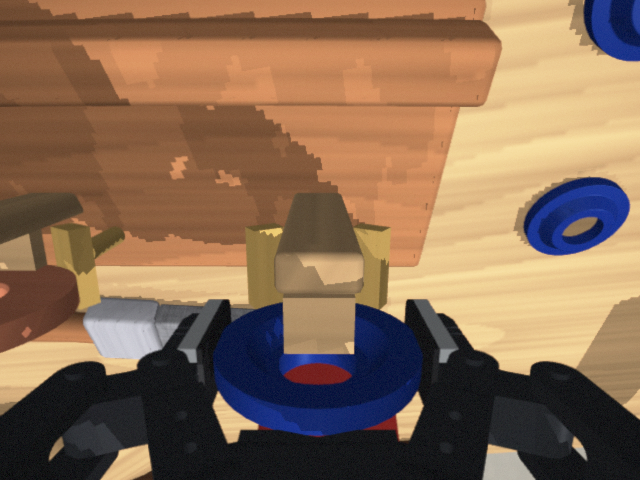

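The wrist view shows blue held between both pads at (318,365), off the post, with the copper washer undisturbed at the left.

>>> {"name": "jog_arm", "arguments": {
  "rows": [
    {"x": 0, "y": 0, "z": -8, "ax": 0, "ay": 0, "az": 0, "fingers": 55},
    {"x": 0, "y": 0, "z": -15, "ax": 0, "ay": 0, "az": 0, "fingers": 55},
    {"x": 0, "y": 0, "z": -25, "ax": 0, "ay": 0, "az": 0, "fingers": 55},
    {"x": 0, "y": 0, "z": -30, "ax": 0, "ay": 0, "az": 0, "fingers": 55},
    {"x": 0, "y": 0, "z": -30, "ax": 0, "ay": 0, "az": 0, "fingers": 55},
    {"x": 0, "y": 0, "z": -30, "ax": 0, "ay": 0, "az": 0, "fingers": 55},
    {"x": 0, "y": 0, "z": -30, "ax": 0, "ay": 0, "az": 0, "fingers": 55},
    {"x": 0, "y": 0, "z": 0, "ax": 0, "ay": 0, "az": 0, "fingers": 55}
  ]
}}

```text
t: 5.1
eef_pos: [0.4906, 0.3221, 0.2087]
tool_rot: [0.26, 0.073, 0.963, -0.017]
contact_force: [-0.3, 0.6, -1.1]
gripper_width: 0.731
grasp_force: 55.0
```

```bash
cat >inhand.py <<'E'
import sys;from station import bot;from h import *
o=bot.get_obs();w=bot.read_camera("wrist");h=hsv(w)
lo,hi=(110,130) if sys.argv[1]=="b" else (18,30)
m=((h[:,:,0]>=lo)&(h[:,:,0]<=hi)&(h[:,:,1]>130)&(h[:,:,2]>25)).astype(np.uint8);m[:200]=0
cv2.imwrite(sys.argv[2],w["pixels"][200:,120:520,::-1])
c,hh=cv2.findContours(m,cv2.RETR_CCOMP,cv2.CHAIN_APPROX_NONE)
for k,q in zip(c,hh[0]):
    if cv2.contourArea(k)>150:print("hole" if q[3]>=0 else "outer",cv2.boundingRect(k),[np.round(x,1) for x in cv2.fitEllipse(k)])
# expected outlines for a washer square in the tool at tool(0,0,-25)
C=Ro.from_quat(o["tool_rot"],scalar_first=True).as_matrix();a=np.linspace(0,6.28,73)
s=1 if sys.argv[1]=="b" else -1  # dome towards -x for blue
for tag,r,x in(("rim near",32,4),("rim far",32,-4),("hollow edge",23.5,4),("hub face",19,-12*s),("bore hub",12.5,-12*s)):
    P=np.c_[x+0*a,r*np.cos(a),-25+r*np.sin(a)]/1e3
    u=proj(w,o["eef_pos"]+P@C.T);print(tag,np.round([u.min(0),u.max(0)],1).tolist())
E
python3 inhand.py b pics/w4.png
```

```text
outer (213, 301, 210, 134) [array([317.3, 366.6]), array([133.8, 213. ]), np.float64(90.1)]
hole (283, 362, 70, 24) [array([317.4, 373.7]), array([22.5, 67.1]), np.float64(90.3)]
rim near [[214.2, 297.5], [423.0, 402.2]]
rim far [[216.1, 316.3], [421.1, 429.8]]
hollow edge [[242.8, 306.6], [394.4, 381.6]]
hub face [[259.7, 351.6], [377.3, 421.4]]
bore hub [[279.9, 361.1], [357.0, 406.6]]
```

View pics/w4.png

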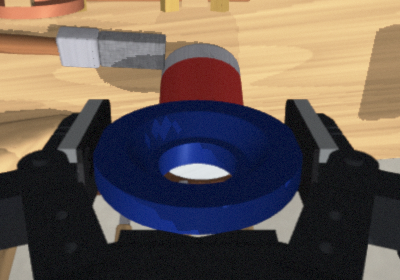

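The crop shows blue held square. Its outline spans columns 213–423 and rows 301–435, against an expected 214–423 and 298–430, so it sits about 1 mm off the nominal place in the tool.

```bash
cat >> h.py <<'E'
def arb(yaw): 
    a,t=np.radians([yaw,40]);return np.array([np.cos(t)*np.cos(a),np.cos(t)*np.sin(a),np.sin(t)])
E
python3 - <<'E'
from h import *;from station import bot
o=bot.get_obs();a=arb(-4);tip=np.array([.5793,-.2353,.1773]);R=frame(-4,40)
goto(o,tip+.045*a-R@[-.001,0,-.0255],R)
print(o["eef_pos"],tip+.045*a-R@[-.001,0,-.0255])
E
```

```text
rotvec [-2.49 -9.77 -3.94] shift(cur) [-181.5 -532.7  127.5] shift(tgt) [-122.2 -548.8  129.8]
[0.49093341 0.32104214 0.20694168] [ 0.62927501 -0.23879459  0.18604852]
```

>>> {"name": "jog_arm", "arguments": {
  "rows": [
    {"x": 0, "y": -20, "z": 0, "ax": -1.2, "ay": -4.9, "az": -2, "fingers": 55},
    {"x": 0, "y": -30, "z": 0, "ax": -1.2, "ay": -4.9, "az": -2, "fingers": 55},
    {"x": -12, "y": -45, "z": 12, "ax": 0, "ay": 0, "az": 0, "fingers": 55},
    {"x": -12, "y": -45, "z": 12, "ax": 0, "ay": 0, "az": 0, "fingers": 55},
    {"x": -12, "y": -45, "z": 12, "ax": 0, "ay": 0, "az": 0, "fingers": 55},
    {"x": -12, "y": -45, "z": 12, "ax": 0, "ay": 0, "az": 0, "fingers": 55},
    {"x": -12, "y": -45, "z": 12, "ax": 0, "ay": 0, "az": 0, "fingers": 55},
    {"x": -12, "y": -45, "z": 12, "ax": 0, "ay": 0, "az": 0, "fingers": 55}
  ]
}}

```text
t: 5.95
eef_pos: [0.5577, 0.0163, 0.1964]
tool_rot: [0.338, 0.039, 0.94, -0.02]
contact_force: [0.1, 0.3, -1.4]
gripper_width: 0.73
grasp_force: 55.1
```

>>> {"name": "jog_arm", "arguments": {
  "rows": [
    {"x": -10, "y": -44, "z": 11, "ax": 0, "ay": 0, "az": 0, "fingers": 55},
    {"x": -10, "y": -44, "z": 11, "ax": 0, "ay": 0, "az": 0, "fingers": 55},
    {"x": -10, "y": -44, "z": 11, "ax": 0, "ay": 0, "az": 0, "fingers": 55},
    {"x": -10, "y": -44, "z": 11, "ax": 0, "ay": 0, "az": 0, "fingers": 55},
    {"x": -10, "y": -40, "z": 11, "ax": 0, "ay": 0, "az": 0, "fingers": 55},
    {"x": 0, "y": 0, "z": 0, "ax": 0, "ay": 0, "az": 0, "fingers": 55},
    {"x": 0, "y": 0, "z": 0, "ax": 0, "ay": 0, "az": 0, "fingers": 55},
    {"x": 0, "y": 0, "z": 0, "ax": 0, "ay": 0, "az": 0, "fingers": 55}
  ]
}}

```text
t: 6.75
eef_pos: [0.5791, -0.0509, 0.1878]
tool_rot: [0.332, 0.028, 0.943, -0.024]
contact_force: [0.6, 1.1, -1.6]
gripper_width: 0.727
grasp_force: 55.2
```

```bash
cat > arbor.py <<'E'
import sys;from h import *;from station import bot
o=bot.get_obs();a=arb(-4);tip=np.array([.5793,-.2353,.1773]);R=frame(-4,40)
goto(o,tip+.045*a-R@[-.001,0,-.0255],R)
print(np.round(o["eef_pos"],4),o["gripper_width"],o["q"].round(2) if hasattr(o["q"],"round") else o["q"])
w=bot.read_camera("wrist");cv2.imwrite(sys.argv[1],w["pixels"][:,:,::-1])
import pickle;pickle.dump(w,open(sys.argv[2],"wb"))
print("axis px at z=90,60,30:",np.round(proj(w,[tip,tip-.03*a,tip-.06*a]),1).tolist())
E
python3 arbor.py pics/w5.png w5.pkl
```

```text
rotvec [-1.11 -1.17  1.02] shift(cur) [ -44.9 -183.9   44.5] shift(tgt) [ -47.2 -184.    41.9]
[ 0.5791 -0.0509  0.1878] 0.7271033480806874 [ 0.21  0.18 -0.32  2.32  1.71  0.17 -0.22]
axis px at z=90,60,30: [[-105.8, 292.6], [-122.2, 224.9], [-139.2, 151.3]]
```

View pics/w5.png

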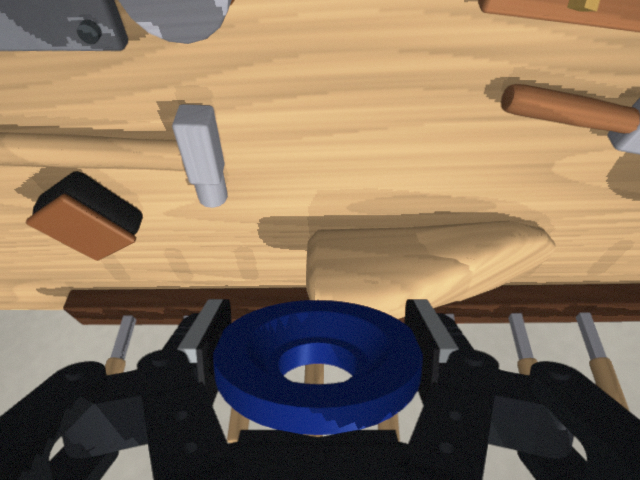

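The wrist view shows blue still square in the grip. The arm fell short, with TCP y at −0.051, because joint 6 is at its lower limit of 0.17. I'll continue gently to see whether joint 5 carries the move through.

>>> {"name": "jog_arm", "arguments": {
  "rows": [
    {"x": -5, "y": -15, "z": 5, "ax": -1.1, "ay": -1.2, "az": 1, "fingers": 55},
    {"x": -5, "y": -15, "z": 5, "ax": 0, "ay": 0, "az": 0, "fingers": 55},
    {"x": -5, "y": -15, "z": 5, "ax": 0, "ay": 0, "az": 0, "fingers": 55},
    {"x": -5, "y": -15, "z": 5, "ax": 0, "ay": 0, "az": 0, "fingers": 55},
    {"x": -5, "y": -15, "z": 5, "ax": 0, "ay": 0, "az": 0, "fingers": 55},
    {"x": -5, "y": -15, "z": 5, "ax": 0, "ay": 0, "az": 0, "fingers": 55},
    {"x": 0, "y": 0, "z": 0, "ax": 0, "ay": 0, "az": 0, "fingers": 55},
    {"x": 0, "y": 0, "z": 0, "ax": 0, "ay": 0, "az": 0, "fingers": 55}
  ]
}}

```text
t: 7.6
eef_pos: [0.6134, -0.138, 0.1847]
tool_rot: [0.338, 0.03, 0.94, -0.016]
contact_force: [-0.6, 1.1, -2.3]
gripper_width: 0.728
grasp_force: 55.1
```

```bash
cat > st.py <<'E'
from h import *;from station import bot
o=bot.get_obs();a=arb(-4);tip=np.array([.5793,-.2353,.1773]);R=frame(-4,40)
goto(o,tip+.045*a-R@[-.001,0,-.0255],R)
print(np.round(o["eef_pos"],4),o["gripper_width"],np.round(o["q"],2),o["t"])
E
python3 st.py
```

```text
rotvec [-0.39 -0.39  0.44] shift(cur) [-17.7 -99.5  14.2] shift(tgt) [-18.4 -99.5  13.7]
[ 0.6134 -0.138   0.1847] 0.7281128044718298 [ 0.79  0.33 -0.74  2.2   1.66  0.17  0.07] 7.6
```

>>> {"name": "jog_arm", "arguments": {
  "rows": [
    {"x": -3, "y": -14, "z": 2, "ax": -0.4, "ay": -0.4, "az": 0.4, "fingers": 55},
    {"x": -3, "y": -14, "z": 2, "ax": 0, "ay": 0, "az": 0, "fingers": 55},
    {"x": -3, "y": -14, "z": 2, "ax": 0, "ay": 0, "az": 0, "fingers": 55},
    {"x": -3, "y": -14, "z": 2, "ax": 0, "ay": 0, "az": 0, "fingers": 55},
    {"x": -3, "y": -14, "z": 2, "ax": 0, "ay": 0, "az": 0, "fingers": 55},
    {"x": -3, "y": -14, "z": 2, "ax": 0, "ay": 0, "az": 0, "fingers": 55},
    {"x": 0, "y": -14, "z": 2, "ax": 0, "ay": 0, "az": 0, "fingers": 55},
    {"x": 0, "y": 0, "z": 0, "ax": 0, "ay": 0, "az": 0, "fingers": 55}
  ]
}}

```text
t: 8.4
eef_pos: [0.6289, -0.2397, 0.1854]
tool_rot: [0.341, 0.034, 0.939, -0.013]
contact_force: [0.5, -0.2, -1.9]
gripper_width: 0.729
grasp_force: 55.1
```

```bash
python3 st.py
```

```text
rotvec [-0.16 -0.04 -0.08] shift(cur) [-0.7  0.9 -0.3] shift(tgt) [-0.7  0.9 -0.3]
[ 0.6289 -0.2397  0.1854] 0.7294866857153885 [ 1.12  0.48 -0.93  2.08  1.27  0.19  0.68] 8.4
```

```bash
cat > ax.py <<'E'
import sys,pickle;from h import *;from station import bot
w=bot.read_camera("wrist");pickle.dump(w,open(sys.argv[1],"wb"));o=bot.get_obs()
h=hsv(w);m=((h[:,:,1]<60)&(h[:,:,2]>60)).astype(np.uint8)
a=arb(-4);tip=np.array([.5793,-.2353,.1773])
print("pred",np.round(proj(w,[tip,tip-.02*a,tip-.04*a,tip-.06*a]),1).tolist())
for y in range(60,330,18):
    x=np.flatnonzero(m[y,200:440])+200
    g=np.split(x,np.flatnonzero(np.diff(x)>1)+1)
    print(y,[(int(q[0]),int(q[-1])) for q in g if len(q)>6])
E
python3 ax.py w6.pkl; python3 -c "
import pickle,cv2;w=pickle.load(open('w6.pkl','rb'));cv2.imwrite('pics/w6.png',w['pixels'][:,:,::-1])"
```

```text
pred [[321.4, 215.1], [321.6, 143.7], [321.8, 65.8], [322.0, -18.9]]
60 [(285, 353)]
78 [(286, 353)]
96 [(286, 352)]
114 [(286, 352), (428, 439)]
132 [(286, 351), (423, 439)]
150 [(287, 351), (432, 439)]
168 [(287, 351)]
186 [(288, 350)]
204 [(295, 342)]
222 [(304, 333)]
240 []
258 []
276 []
294 [(260, 270), (330, 340), (401, 413)]
312 [(200, 215), (230, 251), (384, 404), (420, 439)]
```

View pics/w6.png

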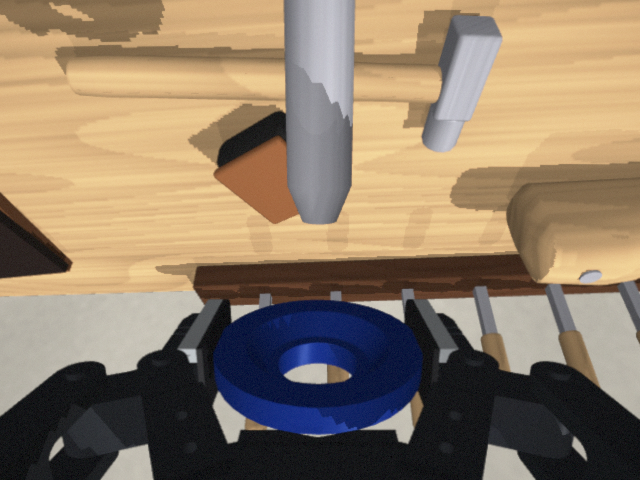

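The view shows the arbor as a vertical strip centred on column 319, with its tip at row 223. The washer centre is at column 318, so it is aligned across and the −4° yaw is right. I still need to check the depth from the strip's width.

Run:
```python
import pickle;from h import *
w=pickle.load(open("w6.pkl","rb"));a=arb(-4);tip=np.array([.5793,-.2353,.1773]);R=frame(-4,40)
T=w["world_from_camera"]
for k in(.01,.03,.045):
    p=tip-k*a;v=p-T[:3,3];v-=a*(v@a);D=np.linalg.norm(v)
    s=9e-3/np.sqrt(1-(9e-3/D)**2)
    u=proj(w,[p+s*R[:,1],p-s*R[:,1]]);print(k,u.round(1).tolist(),"width",u[0,0]-u[1,0],"D",D)
d=pickle.load(open("c0.pkl","rb"))
# tip rows: wrist end-face centre ~ (319,219)
for v in("top","scene"):
    x=tri([(w,(319,218)),(d[v],{"top":(475.2,214.6),"scene":(230.8,283.5)}[v])]);print(v,np.round(x[0],4),np.round(x[1],1))
```

```text
0.01 [[353.7, 180.2], [289.4, 180.2]] width 64.33208048800032 D 0.11785411075774468
0.03 [[355.3, 105.6], [288.1, 105.6]] width 67.25310118077448 D 0.11785411075774466
0.045 [[356.6, 45.3], [287.1, 45.4]] width 69.52934558290679 D 0.11785411075774464
top [ 0.5777 -0.2357  0.1794] [0.2 0.2]
scene [ 0.5807 -0.2354  0.1776] [0.7 0.7]
```

>>> {"name": "jog_arm", "arguments": {
  "rows": [
    {"x": 8, "y": 0, "z": 0, "ax": 0, "ay": 0, "az": 0, "fingers": 55},
    {"x": 10, "y": 0, "z": 0, "ax": 0, "ay": 0, "az": 0, "fingers": 55},
    {"x": 10, "y": 0, "z": 0, "ax": 0, "ay": 0, "az": 0, "fingers": 55},
    {"x": 10, "y": 0, "z": 0, "ax": 0, "ay": 0, "az": 0, "fingers": 55},
    {"x": 10, "y": 0, "z": 0, "ax": 0, "ay": 0, "az": 0, "fingers": 55},
    {"x": 10, "y": 0, "z": 0, "ax": 0, "ay": 0, "az": 0, "fingers": 55},
    {"x": 0, "y": 0, "z": 0, "ax": 0, "ay": 0, "az": 0, "fingers": 55},
    {"x": 0, "y": 0, "z": 0, "ax": 0, "ay": 0, "az": 0, "fingers": 55}
  ]
}}

```text
t: 9.25
eef_pos: [0.5852, -0.2345, 0.149]
tool_rot: [0.342, 0.033, 0.939, -0.012]
contact_force: [0.7, 0.0, -1.3]
gripper_width: 0.727
grasp_force: 55.2
```

```bash
cat > sa.py <<'E'
from h import *;from station import bot
import sys
wz=float(sys.argv[1]) if len(sys.argv)>1 else 25.5
o=bot.get_obs();a=arb(-4);tip=np.array([.5793,-.2359,.1775]);R=frame(-4,40)
C=Ro.from_quat(o["tool_rot"],scalar_first=True).as_matrix();c=o["eef_pos"]+C@[-.001,0,-wz/1e3]
v=R.T@(c-tip);print("washer: arbor z",round(90-1e3*v[0],1),"off y",round(1e3*v[1],1),"off tool z",round(1e3*v[2],1),"F tool",np.round(C.T@o["contact_force"],1),"rot",np.round(np.degrees(Ro.from_matrix(C.T@R).as_rotvec()),2),"w",round(o["gripper_width"],3),"g",round(o["grasp_force"],1),"q",np.round(o["q"],2),o["t"])
E
python3 sa.py
```

```text
washer: arbor z 77.1 off y 1.8 off tool z 0.0 F tool [0.3 0.  1.4] rot [-0.    0.04  0.04] w 0.727 g 55.2 q [ 1.24  0.55 -1.03  2.19  1.8   0.23  0.22] 9.25
```

>>> {"name": "jog_arm", "arguments": {
  "rows": [
    {"x": 0, "y": -1.5, "z": 0, "ax": 0, "ay": 0, "az": 0, "fingers": 55},
    {"x": 8, "y": 0, "z": 0, "ax": 0, "ay": 0, "az": 0, "fingers": 55},
    {"x": 8, "y": 0, "z": 0, "ax": 0, "ay": 0, "az": 0, "fingers": 55},
    {"x": 8, "y": 0, "z": 0, "ax": 0, "ay": 0, "az": 0, "fingers": 55},
    {"x": 8, "y": 0, "z": 0, "ax": 0, "ay": 0, "az": 0, "fingers": 55},
    {"x": 8, "y": 0, "z": 0, "ax": 0, "ay": 0, "az": 0, "fingers": 55},
    {"x": 0, "y": 0, "z": 0, "ax": 0, "ay": 0, "az": 0, "fingers": 55},
    {"x": 0, "y": 0, "z": 0, "ax": 0, "ay": 0, "az": 0, "fingers": 55}
  ]
}}

```text
t: 10.05
eef_pos: [0.5548, -0.2355, 0.1235]
tool_rot: [0.342, 0.033, 0.939, -0.013]
contact_force: [-0.3, -0.5, -1.6]
gripper_width: 0.725
grasp_force: 55.2
```

```bash
python3 sa.py
```

```text
washer: arbor z 37.5 off y -1.3 off tool z 0.1 F tool [ 1.2 -0.5  1. ] rot [-0.1   0.08 -0.05] w 0.725 g 55.2 q [ 1.35  0.64 -1.14  2.26  1.98  0.32  0.11] 10.05
```

>>> {"name": "jog_arm", "arguments": {
  "rows": [
    {"x": 6, "y": 1, "z": 0, "ax": 0, "ay": 0, "az": 0, "fingers": 55},
    {"x": 6, "y": 0, "z": 0, "ax": 0, "ay": 0, "az": 0, "fingers": 55},
    {"x": 2, "y": 0, "z": 0, "ax": 0, "ay": 0, "az": 0, "fingers": 55},
    {"x": 1, "y": 0, "z": 0, "ax": 0, "ay": 0, "az": 0, "fingers": 55},
    {"x": 1, "y": 0, "z": 0, "ax": 0, "ay": 0, "az": 0, "fingers": 55},
    {"x": 0, "y": 0, "z": 0, "ax": 0, "ay": 0, "az": 0, "fingers": 55},
    {"x": 0, "y": 0, "z": 0, "ax": 0, "ay": 0, "az": 0, "fingers": 55},
    {"x": 0, "y": 0, "z": 0, "ax": 0, "ay": 0, "az": 0, "fingers": 55}
  ]
}}

```text
t: 10.85
eef_pos: [0.5426, -0.2335, 0.1133]
tool_rot: [0.343, 0.033, 0.939, -0.013]
contact_force: [3.6, 0.3, -0.6]
gripper_width: 0.73
grasp_force: 55.1
```

```bash
python3 sa.py
```

```text
washer: arbor z 21.5 off y -0.2 off tool z 0.1 F tool [-2.3  0.6  2.8] rot [-0.09  0.1  -0.03] w 0.73 g 55.1 q [ 1.38  0.67 -1.17  2.29  2.04  0.36  0.08] 10.85
```

>>> {"name": "jog_arm", "arguments": {
  "rows": [
    {"x": 0.7, "y": 0, "z": 0, "ax": 0, "ay": 0, "az": 0, "fingers": 55},
    {"x": 0.7, "y": 0, "z": 0, "ax": 0, "ay": 0, "az": 0, "fingers": 55},
    {"x": 0.6, "y": 0, "z": 0, "ax": 0, "ay": 0, "az": 0, "fingers": 55},
    {"x": 0, "y": 0, "z": 0, "ax": 0, "ay": 0, "az": 0, "fingers": 55},
    {"x": 0, "y": 0, "z": 0, "ax": 0, "ay": 0, "az": 0, "fingers": 55},
    {"x": 0, "y": 0, "z": 0, "ax": 0, "ay": 0, "az": 0, "fingers": 55},
    {"x": 0, "y": 0, "z": 0, "ax": 0, "ay": 0, "az": 0, "fingers": 55},
    {"x": 0, "y": 0, "z": 0, "ax": 0, "ay": 0, "az": 0, "fingers": 55}
  ]
}}

```text
t: 11.65
eef_pos: [0.5426, -0.2335, 0.1133]
tool_rot: [0.344, 0.033, 0.938, -0.013]
contact_force: [7.2, 0.9, 2.0]
gripper_width: 0.726
grasp_force: 55.1
```

```bash
python3 sa.py
```

```text
washer: arbor z 21.4 off y -0.2 off tool z 0.1 F tool [-6.7  1.4  3.1] rot [-0.1   0.26  0.05] w 0.726 g 55.1 q [ 1.38  0.68 -1.17  2.29  2.05  0.36  0.08] 11.65
```

>>> {"name": "jog_arm", "arguments": {
  "rows": [
    {"x": 0, "y": 0, "z": 1, "ax": 0, "ay": 0, "az": 0, "fingers": 55},
    {"x": 0, "y": 0, "z": 1, "ax": 0, "ay": 0, "az": 0, "fingers": 55},
    {"x": 0, "y": 0, "z": 0, "ax": 0, "ay": 0, "az": 0, "fingers": 55},
    {"x": 0, "y": 0, "z": 0, "ax": 0, "ay": 0, "az": 0, "fingers": 85},
    {"x": 0, "y": 0, "z": 0, "ax": 0, "ay": 0, "az": 0, "fingers": 85},
    {"x": 0, "y": 0, "z": 0, "ax": 0, "ay": 0, "az": 0, "fingers": 85},
    {"x": 0, "y": 0, "z": 0, "ax": 0, "ay": 0, "az": 0, "fingers": 85},
    {"x": 0, "y": 0, "z": 0, "ax": 0, "ay": 0, "az": 0, "fingers": 85}
  ]
}}

```text
t: 12.45
eef_pos: [0.5414, -0.2337, 0.1097]
tool_rot: [0.342, 0.034, 0.939, -0.013]
contact_force: [0.3, 0.3, 0.5]
gripper_width: 0.997
grasp_force: 0.0
```

```bash
python3 sa.py
```

```text
washer: arbor z 18.4 off y -0.4 off tool z 2.1 F tool [-0.6  0.3 -0.2] rot [-0.11  0.02 -0.07] w 0.997 g 0.0 q [ 1.38  0.68 -1.17  2.29  2.05  0.37  0.08] 12.45
```

>>> {"name": "jog_arm", "arguments": {
  "rows": [
    {"x": 0, "y": 0, "z": -10, "ax": 0, "ay": 0, "az": 0, "fingers": 85},
    {"x": 0, "y": 0, "z": -15, "ax": 0, "ay": 0, "az": 0, "fingers": 85},
    {"x": 0, "y": 0, "z": -15, "ax": 0, "ay": 0, "az": 0, "fingers": 85},
    {"x": 0, "y": 0, "z": -15, "ax": 0, "ay": 0, "az": 0, "fingers": 85},
    {"x": 0, "y": 0, "z": -15, "ax": 0, "ay": 0, "az": 0, "fingers": 85},
    {"x": 0, "y": 0, "z": -15, "ax": 0, "ay": 0, "az": 0, "fingers": 85},
    {"x": 0, "y": 0, "z": -5, "ax": 0, "ay": 0, "az": 0, "fingers": 85},
    {"x": 0, "y": 0, "z": 0, "ax": 0, "ay": 0, "az": 0, "fingers": 85}
  ]
}}

```text
t: 13.25
eef_pos: [0.4835, -0.2299, 0.1791]
tool_rot: [0.342, 0.034, 0.939, -0.013]
contact_force: [0.1, -0.4, 0.8]
gripper_width: 0.994
grasp_force: 0.0
```

```bash
python3 sa.py
python3 - <<'E'
from station import bot;from h import *
w=bot.read_camera("wrist");t=bot.read_camera("top");s=bot.read_camera("scene")
v=[cv2.resize(w["pixels"],(440,330)),cv2.resize(t["pixels"][200:320,410:530],(330,330)),]
cv2.imwrite("pics/seat1.png",np.hstack(v)[:,:,::-1])
R=frame(-4,40);a=arb(-4);org=np.array([.5793,-.2359,.1775])-.09*a
h=hsv(w);m=((h[:,:,0]>=110)&(h[:,:,0]<=130)&(h[:,:,1]>130)&(h[:,:,2]>25))
for k in blobs(m,300):print(cv2.boundingRect(k),[np.round(q,1) for q in cv2.fitEllipse(k)])
th=np.linspace(0,6.28,73)
for n,r,z in(("rim in",32,16),("rim out",32,24),("hub",19,32)):
    u=proj(w,org+a*z/1e3+(np.c_[np.cos(th),np.sin(th)]*r/1e3)@R[:,1:].T+R[:,2]*.0035);print(n,u.min(0).round(1),u.max(0).round(1))
E
```

```text
washer: arbor z 18.5 off y -0.6 off tool z -88.4 F tool [-0.6 -0.4 -0.5] rot [-0.18  0.05 -0.09] w 0.994 g 0.0 q [ 1.66  0.45 -1.34  2.35  1.56  0.17  0.5 ] 13.25
(257, 255, 122, 47) [array([318.5, 261.7]), array([ 72.8, 117.2]), np.float64(89.4)]
rim in [258.2 240.7] [381.  278.3]
rim out [258.8 253.4] [380.4 294.7]
hub [284.  273.2] [355.1 299.5]
```

View pics/seat1.png

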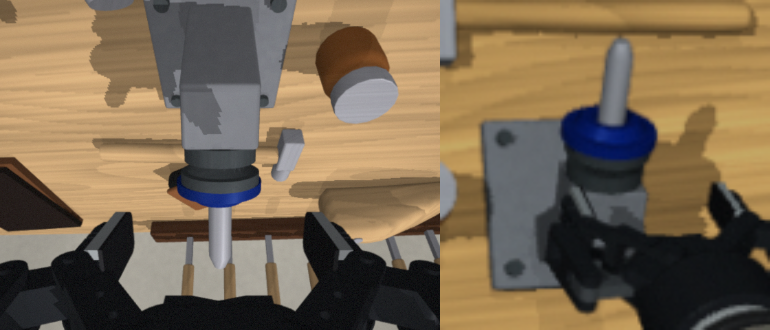

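The wrist half shows blue on the arbor against the dark washer, symmetric around column 318 of the full picture. The top half agrees that it is square. Next is yellow.

```bash
python3 g.py .514 .095 .0745 -9 30 0 0 -120;python3 g.py .514 .095 .0745 -9 30 0 0 -60
```

```text
rotvec [ 2.77 10.04  4.03] shift(cur) [ 40.8 330.9 -34.2] shift(tgt) [ 70.5 325.2 -40.4]
[ 0.4841 -0.2295  0.1787] w 0.994 F [0.3 0.7 0.5] g 0.0 t 13.4 q [ 1.65  0.46 -1.34  2.35  1.56  0.17  0.5 ]
 rotvec [ 2.77 10.04  4.03] shift(cur) [ 51.3 328.4  24.8] shift(tgt) [ 70.5 325.2  19.6]
[ 0.4841 -0.2295  0.1787] w 0.994 F [0.3 0.7 0.5] g 0.0 t 13.4 q [ 1.65  0.46 -1.34  2.35  1.56  0.17  0.5 ]
```

>>> {"name": "jog_arm", "arguments": {
  "rows": [
    {"x": 0, "y": 5, "z": -10, "ax": 1.4, "ay": 5, "az": 2, "fingers": 85},
    {"x": 0, "y": 20, "z": -10, "ax": 1.4, "ay": 5, "az": 2, "fingers": 85},
    {"x": 10, "y": 35, "z": -3, "ax": 0, "ay": 0, "az": 0, "fingers": 85},
    {"x": 10, "y": 35, "z": -3, "ax": 0, "ay": 0, "az": 0, "fingers": 85},
    {"x": 10, "y": 35, "z": -3, "ax": 0, "ay": 0, "az": 0, "fingers": 85},
    {"x": 10, "y": 35, "z": -3, "ax": 0, "ay": 0, "az": 0, "fingers": 85},
    {"x": 10, "y": 35, "z": -3, "ax": 0, "ay": 0, "az": 0, "fingers": 85},
    {"x": 0, "y": 0, "z": 0, "ax": 0, "ay": 0, "az": 0, "fingers": 85}
  ]
}}

```text
t: 14.2
eef_pos: [0.4742, -0.0465, 0.1801]
tool_rot: [0.295, 0.053, 0.954, -0.022]
contact_force: [-0.8, -0.2, -0.3]
gripper_width: 0.995
grasp_force: 0.0
```

```bash
python3 g.py .514 .095 .0745 -9 30 0 0 -120
```

```text
rotvec [0.81 4.42 2.35] shift(cur) [ 30.4 147.6 -20.5] shift(tgt) [ 37.9 145.9 -19.9]
[ 0.4742 -0.0465  0.1801] w 0.995 F [-0.8 -0.2 -0.3] g 0.0 t 14.2 q [ 1.24  0.2  -1.41  2.43  1.38  0.34  0.09]
```

>>> {"name": "jog_arm", "arguments": {
  "rows": [
    {"x": -10, "y": 10, "z": -15, "ax": 0, "ay": 6, "az": 0, "fingers": 85},
    {"x": -10, "y": 10, "z": -15, "ax": 0, "ay": 6, "az": 0, "fingers": 85},
    {"x": -10, "y": 10, "z": -15, "ax": 0, "ay": 6, "az": 0, "fingers": 85},
    {"x": -10, "y": 10, "z": -10, "ax": 0, "ay": 6, "az": 0, "fingers": 85},
    {"x": -10, "y": 10, "z": 0, "ax": 0, "ay": 0, "az": 0, "fingers": 85},
    {"x": -10, "y": 10, "z": 0, "ax": 0, "ay": 0, "az": 0, "fingers": 85},
    {"x": 0, "y": 10, "z": 0, "ax": 0, "ay": 0, "az": 0, "fingers": 85},
    {"x": 0, "y": 0, "z": 0, "ax": 0, "ay": 0, "az": 0, "fingers": 85}
  ]
}}

```text
t: 15.0
eef_pos: [0.5073, -0.0137, 0.2213]
tool_rot: [0.175, 0.068, 0.982, -0.035]
contact_force: [-0.4, -0.5, -1.0]
gripper_width: 0.994
grasp_force: 0.0
```

```bash
python3 g.py .514 .095 .0745 -9 10 0 0 -90
```

```text
rotvec [-2.32 10.39  1.23] shift(cur) [ 41.9 111.1  41.2] shift(tgt) [ 35.7 108.4  52.7]
[ 0.5073 -0.0137  0.2213] w 0.994 F [-0.4 -0.5 -1. ] g 0.0 t 15.0 q [ 0.98  0.24 -1.28  2.15  0.66  0.7   0.71]
```

>>> {"name": "jog_arm", "arguments": {
  "rows": [
    {"x": 0, "y": 15, "z": 0, "ax": -1.1, "ay": 5.2, "az": 0.6, "fingers": 85},
    {"x": 0, "y": 15, "z": 0, "ax": -1.1, "ay": 5.2, "az": 0.6, "fingers": 85},
    {"x": 5, "y": 16, "z": 4, "ax": 0, "ay": 0, "az": 0, "fingers": 85},
    {"x": 7, "y": 16, "z": 5, "ax": 0, "ay": 0, "az": 0, "fingers": 85},
    {"x": 8, "y": 16, "z": 5, "ax": 0, "ay": 0, "az": 0, "fingers": 85},
    {"x": 8, "y": 16, "z": 5, "ax": 0, "ay": 0, "az": 0, "fingers": 85},
    {"x": 8, "y": 16, "z": 5, "ax": 0, "ay": 0, "az": 0, "fingers": 85},
    {"x": 0, "y": 0, "z": 0, "ax": 0, "ay": 0, "az": 0, "fingers": 85}
  ]
}}

```text
t: 15.8
eef_pos: [0.492, 0.0999, 0.1895]
tool_rot: [0.086, 0.077, 0.993, -0.008]
contact_force: [-0.4, -0.6, 0.6]
gripper_width: 0.997
grasp_force: 0.0
```

```bash
python3 g.py .514 .095 .0745 -9 10 0 0 -90
```

```text
rotvec [-0.17 -0.09  0.1 ] shift(cur) [-2.2 -1.3 27.1] shift(tgt) [-2.2 -1.4 27.1]
[0.492  0.0999 0.1895] w 0.997 F [-0.4 -0.6  0.6] g 0.0 t 15.8 q [ 0.64  0.4  -1.21  2.06  0.64  0.89  0.49]
```

```bash
cat > yl.py <<'E'
from station import bot;from h import *;import pickle
w=bot.read_camera("wrist");pickle.dump(w,open("wy.pkl","wb"));h=hsv(w)
m=((h[:,:,0]>=20)&(h[:,:,0]<=32)&(h[:,:,1]>210)&(h[:,:,2]>60))
for k in blobs(m,300):print(cv2.boundingRect(k),cv2.contourArea(k),[np.round(q,1) for q in cv2.fitEllipse(k)])
c=np.array([.514,.095,.0745]);R=frame(-9,30);th=np.linspace(0,6.28,73)
for n,r,x in(("rim",32,4),("rim",32,-4),("hub",19,12)):
    u=proj(w,c+R[:,0]*x/1e3+(np.c_[np.cos(th),np.sin(th)]*r/1e3)@R[:,1:].T);print(n,u.min(0).round(1),u.max(0).round(1))
e=c+R[:,1]*.032;f=c-R[:,1]*.032;print("rim ends",proj(w,[f,e]).round(1).tolist())
E
python3 yl.py
```

```text
rim [266.8 227.9] [366.5 237.9]
rim [266.6 241.9] [366.6 249. ]
hub [287.2 217.2] [346.1 224.7]
rim ends [[267.0, 239.5], [366.2, 239.9]]
```

Run:
```python
import pickle;from h import *
w=pickle.load(open("wy.pkl","rb"));h=hsv(w);print([h[y,x].tolist() for x,y in((275,238),(316,240),(300,245),(330,222),(355,240))])
m=((h[:,:,0]>=15)&(h[:,:,0]<=32)&(h[:,:,1]>215)&(h[:,:,2]>60))
for k in blobs(m,100):print(cv2.boundingRect(k),cv2.contourArea(k))
im=w["pixels"][150:330,210:420];cv2.imwrite("pics/y1.png",cv2.resize(im,None,fx=3,fy=3,interpolation=2)[:,:,::-1])
```

```text
[[18, 182, 130], [19, 179, 202], [19, 181, 148], [18, 180, 147], [18, 181, 179]]
```

View pics/y1.png

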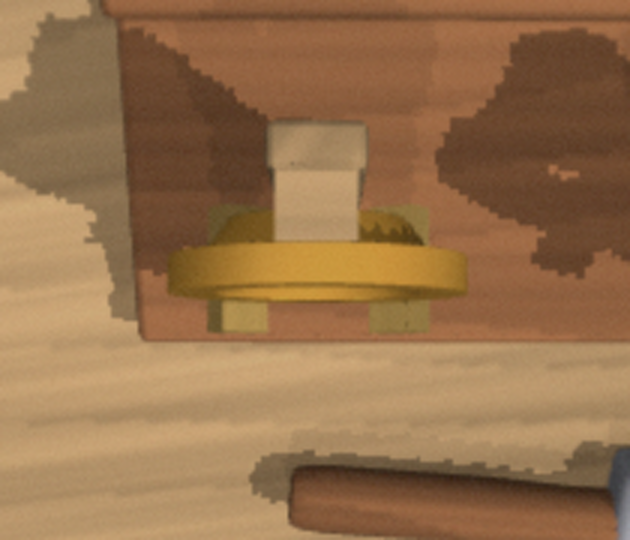

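The crop shows yellow's rim at full-picture columns 266–366, centre 316, rows 231–250. The prediction was 266–366 and 228–249, so the position is right, and the rim is level, so the yaw is right too.

>>> {"name": "jog_arm", "arguments": {
  "rows": [
    {"x": -2, "y": -1, "z": 16, "ax": 0, "ay": 0, "az": 0, "fingers": 85},
    {"x": 0, "y": 0, "z": 16, "ax": 0, "ay": 0, "az": 0, "fingers": 85},
    {"x": 0, "y": 0, "z": 16, "ax": 0, "ay": 0, "az": 0, "fingers": 85},
    {"x": 0, "y": 0, "z": 16, "ax": 0, "ay": 0, "az": 0, "fingers": 85},
    {"x": 0, "y": 0, "z": 16, "ax": 0, "ay": 0, "az": 0, "fingers": 85},
    {"x": 0, "y": 0, "z": 10, "ax": 0, "ay": 0, "az": 0, "fingers": 85},
    {"x": 0, "y": 0, "z": 0, "ax": 0, "ay": 0, "az": 0, "fingers": 85},
    {"x": 0, "y": 0, "z": 0, "ax": 0, "ay": 0, "az": 0, "fingers": 85}
  ]
}}

```text
t: 16.65
eef_pos: [0.5105, 0.0944, 0.1023]
tool_rot: [0.087, 0.079, 0.993, -0.008]
contact_force: [0.5, 0.4, 1.2]
gripper_width: 0.996
grasp_force: 0.0
```

```bash
python3 g.py .514 .095 .0745 -9 10 0 0 25
```

```text
rotvec [-0.19 -0.02 -0.12] shift(cur) [ 1.5  1.4 52.9] shift(tgt) [ 1.5  1.2 52.9]
[0.5105 0.0944 0.1023] w 0.996 F [0.5 0.4 1.2] g 0.0 t 16.65 q [ 0.48  0.54 -1.04  2.11  0.86  0.78  0.32]
```

>>> {"name": "jog_arm", "arguments": {
  "rows": [
    {"x": 1.5, "y": 1, "z": 11, "ax": 0, "ay": 0, "az": 0, "fingers": 85},
    {"x": 0, "y": 0, "z": 11, "ax": 0, "ay": 0, "az": 0, "fingers": 85},
    {"x": 0, "y": 0, "z": 11, "ax": 0, "ay": 0, "az": 0, "fingers": 85},
    {"x": 0, "y": 0, "z": 11, "ax": 0, "ay": 0, "az": 0, "fingers": 85},
    {"x": 0, "y": 0, "z": 9, "ax": 0, "ay": 0, "az": 0, "fingers": 85},
    {"x": 0, "y": 0, "z": 0, "ax": 0, "ay": 0, "az": 0, "fingers": 85},
    {"x": 0, "y": 0, "z": 0, "ax": 0, "ay": 0, "az": 0, "fingers": 55},
    {"x": 0, "y": 0, "z": 0, "ax": 0, "ay": 0, "az": 0, "fingers": 55}
  ]
}}

```text
t: 17.45
eef_pos: [0.518, 0.0941, 0.05]
tool_rot: [0.087, 0.079, 0.993, -0.009]
contact_force: [-3.0, -1.5, 6.2]
gripper_width: 0.725
grasp_force: 52.6
```

```bash
python3 g.py .514 .095 .0745 -9 10 0 0 25; python3 -c "
from h import *
A=frame(-9,10);B=frame(-9,30);print('draw',A.T@B@[-14,0,0],'lift',A.T@B@[0,0,-100])"
```

```text
rotvec [-0.25 -0.   -0.09] shift(cur) [-0.3  0.2  0.1] shift(tgt) [-0.3  0.2  0.1]
[0.518  0.0941 0.05  ] w 0.725 F [-3.  -1.5  6.2] g 52.6 t 17.45 q [ 0.4   0.62 -0.94  2.12  0.99  0.72  0.2 ]
draw [-1.31556967e+01  1.30784513e-16 -4.78828201e+00] lift [ 3.42020143e+01 -3.19012757e-16 -9.39692621e+01]
```

>>> {"name": "jog_arm", "arguments": {
  "rows": [
    {"x": 0, "y": 0, "z": 0, "ax": 0, "ay": 0, "az": 0, "fingers": 55},
    {"x": 0, "y": 0, "z": 0, "ax": 0, "ay": 0, "az": 0, "fingers": 55},
    {"x": -3.5, "y": 0, "z": -1.3, "ax": 0, "ay": 0, "az": 0, "fingers": 55},
    {"x": -3.5, "y": 0, "z": -1.3, "ax": 0, "ay": 0, "az": 0, "fingers": 55},
    {"x": -3.5, "y": 0, "z": -1.3, "ax": 0, "ay": 0, "az": 0, "fingers": 55},
    {"x": -3.5, "y": 0, "z": -1.3, "ax": 0, "ay": 0, "az": 0, "fingers": 55},
    {"x": 0, "y": 0, "z": 0, "ax": 0, "ay": 0, "az": 0, "fingers": 55},
    {"x": 0, "y": 0, "z": 0, "ax": 0, "ay": 0, "az": 0, "fingers": 55}
  ]
}}

```text
t: 18.25
eef_pos: [0.5305, 0.0922, 0.0571]
tool_rot: [0.086, 0.079, 0.993, -0.009]
contact_force: [-3.1, -0.0, 2.0]
gripper_width: 0.726
grasp_force: 54.0
```

>>> {"name": "jog_arm", "arguments": {
  "rows": [
    {"x": 3, "y": 0, "z": -8, "ax": 0, "ay": 0, "az": 0, "fingers": 55},
    {"x": 5, "y": 0, "z": -14, "ax": 0, "ay": 0, "az": 0, "fingers": 55},
    {"x": 5, "y": 0, "z": -14, "ax": 0, "ay": 0, "az": 0, "fingers": 55},
    {"x": 8, "y": 0, "z": -22, "ax": 0, "ay": 0, "az": 0, "fingers": 55},
    {"x": 8, "y": 0, "z": -22, "ax": 0, "ay": 0, "az": 0, "fingers": 55},
    {"x": 8, "y": 0, "z": -22, "ax": 0, "ay": 0, "az": 0, "fingers": 55},
    {"x": 0, "y": 0, "z": -30, "ax": 0, "ay": 0, "az": 0, "fingers": 55},
    {"x": 0, "y": 0, "z": 0, "ax": 0, "ay": 0, "az": 0, "fingers": 55}
  ]
}}

```text
t: 19.05
eef_pos: [0.4738, 0.1037, 0.1842]
tool_rot: [0.09, 0.079, 0.993, -0.008]
contact_force: [0.8, 0.3, -1.5]
gripper_width: 0.722
grasp_force: 55.0
```

Run:
```python
from station import bot;from h import *;import pickle
o=bot.get_obs();w=bot.read_camera("wrist");pickle.dump(w,open("wh.pkl","wb"));h=hsv(w)
print(np.round(o["eef_pos"],4),o["gripper_width"],o["grasp_force"],np.round(o["q"],2))
C=Ro.from_quat(o["tool_rot"],scalar_first=True).as_matrix()
m=((h[:,:,0]>=17)&(h[:,:,0]<=30)&(h[:,:,1]>200)&(h[:,:,2]>50));m[:200]=0
for k in blobs(m,200):print(cv2.boundingRect(k),cv2.contourArea(k),[np.round(q,1) for q in cv2.fitEllipse(k)])
print([h[y,x].tolist() for x,y in((230,365),(250,380),(320,330),(400,380))])
th=np.linspace(0,6.28,73)
for d in(15,20,25):
  Q=Ro.from_euler("y",-d,degrees=True).as_matrix()
  for n,r,x in(("rim",32,4),("rim",32,-4),("hub",19,12)):
    P=np.c_[x+0*th,r*np.cos(th),r*np.sin(th)]@Q.T+[0,0,-25]
    u=proj(w,o["eef_pos"]+(P/1e3)@C.T);print(d,n,u.min(0).round(1),u.max(0).round(1))
```

```text
[0.4738 0.1037 0.1842] 0.721795859860649 54.99247439671308 [ 0.64  0.37 -1.22  2.11  0.63  0.86  0.47]
[[18, 189, 132], [18, 180, 150], [19, 185, 128], [19, 189, 112]]
15 rim [215.  318.3] [422.6 369.2]
15 rim [215.1 338.5] [422.4 402. ]
15 hub [258.2 303.2] [379.4 324.9]
20 rim [215.3 325.3] [422.3 357.2]
20 rim [214.9 345.8] [422.7 390.9]
20 hub [258.7 307.4] [378.9 318.2]
25 rim [215.6 332.4] [421.9 345.3]
25 rim [214.6 353.2] [422.9 379.3]
25 hub [259.2 311.8] [378.4 312. ]
```

Run:
```python
import pickle;from h import *
w=pickle.load(open("wh.pkl","rb"));h=hsv(w)
for x in(240,318,396):print(x,[(y,*h[y,x].tolist()) for y in range(290,425,6)])
for y in(345,355,365):print(y,[(x,*h[y,x].tolist()) for x in list(range(200,232,4))+list(range(408,440,4))])
m=((h[:,:,0]>=16)&(h[:,:,0]<=23)&(h[:,:,1]>170)).astype(np.uint8);m[:280]=0
m=cv2.morphologyEx(m,cv2.MORPH_OPEN,np.ones((3,3)))
for k in blobs(m,200):print(cv2.boundingRect(k),cv2.contourArea(k))
```

```text
240 [(290, 17, 106, 204), (296, 17, 105, 219), (302, 16, 108, 206), (308, 17, 107, 186), (314, 18, 106, 209), (320, 16, 105, 208), (326, 16, 109, 191), (332, 17, 104, 186), (338, 19, 196, 73), (344, 18, 175, 86), (350, 20, 203, 73), (356, 20, 187, 82), (362, 19, 183, 142), (368, 18, 181, 144), (374, 19, 186, 145), (380, 19, 179, 145), (386, 18, 186, 144), (392, 17, 106, 209), (398, 17, 108, 207), (404, 17, 109, 215), (410, 17, 107, 210), (416, 17, 106, 193), (422, 17, 108, 187)]
318 [(290, 17, 106, 217), (296, 17, 105, 204), (302, 16, 106, 194), (308, 17, 107, 197), (314, 19, 180, 149), (320, 19, 175, 160), (326, 19, 186, 129), (332, 19, 185, 128), (338, 18, 182, 129), (344, 18, 180, 129), (350, 19, 188, 126), (356, 17, 195, 72), (362, 19, 200, 79), (368, 19, 178, 153), (374, 19, 178, 150), (380, 19, 179, 151), (386, 19, 179, 151), (392, 19, 182, 151), (398, 17, 106, 209), (404, 16, 106, 205), (410, 17, 107, 202), (416, 17, 106, 182), (422, 18, 108, 180)]
396 [(290, 17, 106, 182), (296, 17, 104, 203), (302, 17, 105, 191), (308, 17, 110, 179), (314, 17, 106, 198), (320, 17, 108, 172),
[... 656 characters left out ...]
), (436, 144, 80, 16)]
355 [(200, 0, 0, 29), (204, 120, 70, 11), (208, 114, 61, 21), (212, 150, 27, 19), (216, 19, 185, 116), (220, 18, 185, 123), (224, 19, 185, 127), (228, 19, 190, 122), (408, 19, 195, 102), (412, 19, 193, 102), (416, 19, 183, 96), (420, 18, 178, 76), (424, 174, 106, 12), (428, 90, 12, 21), (432, 98, 255, 4), (436, 150, 13, 20)]
365 [(200, 60, 9, 27), (204, 30, 26, 10), (208, 168, 98, 13), (212, 150, 14, 18), (216, 18, 185, 117), (220, 19, 186, 125), (224, 19, 191, 127), (228, 19, 180, 132), (408, 19, 194, 104), (412, 18, 182, 101), (416, 19, 192, 97), (420, 19, 193, 78), (424, 0, 0, 4), (428, 126, 75, 17), (432, 15, 22, 23), (436, 150, 24, 32)]
(214, 313, 208, 83) 13704.5
```

Yellow is held centred (columns 214–422), and its rows match a 20° tilt relative to the tool, about 1.5 mm toward −x.

```bash
cat > sy.py <<'E'
from h import *;from station import bot
import sys
s,up=map(float,sys.argv[1:3])
o=bot.get_obs();a=arb(-4);tip=np.array([.5793,-.2359,.1775]);R=frame(-4,20);B=frame(-4,40)
W=np.array([-.0015,0,-.025])
goto(o,tip+(s/1e3-.09)*a-R@W-R[:,2]*up/1e3,R)
C=Ro.from_quat(o["tool_rot"],scalar_first=True).as_matrix();v=B.T@(o["eef_pos"]+C@W-tip)*1e3
print("arbor z",round(90-v[0],1),"off y",round(v[1],1),"off perp",round(v[2],1),"F axis",np.round(B.T@o["contact_force"],1),np.round(o["eef_pos"],4),"w",round(o["gripper_width"],3),"g",round(o["grasp_force"],1),"q",np.round(o["q"],2),o["t"])
print("per mm down axis in tool:",np.round(R.T@-a,3),"perp down:",np.round(R.T@B[:,2],3))
E
python3 sy.py 150 40
```

```text
rotvec [-1.47 -9.75 -4.92] shift(cur) [-202.6 -314.1  -10.5] shift(tgt) [-174.6 -330.3   13.4]
arbor z 7.9 off y 330.7 off perp -107.9 F axis [0.8 0.6 1.5] [0.4734 0.1026 0.1826] w 0.73 g 55.0 q [ 0.64  0.37 -1.22  2.11  0.63  0.86  0.47] 19.1
per mm down axis in tool: [ 0.94  -0.     0.342] perp down: [-0.342  0.     0.94 ]
```

>>> {"name": "jog_arm", "arguments": {
  "rows": [
    {"x": -20, "y": -10, "z": -5, "ax": -0.7, "ay": -4.9, "az": -2.5, "fingers": 55},
    {"x": -20, "y": -20, "z": -5, "ax": -0.7, "ay": -4.9, "az": -2.5, "fingers": 55},
    {"x": -22, "y": -35, "z": 0, "ax": 0, "ay": 0, "az": 0, "fingers": 55},
    {"x": -22, "y": -35, "z": 0, "ax": 0, "ay": 0, "az": 0, "fingers": 55},
    {"x": -22, "y": -35, "z": 0, "ax": 0, "ay": 0, "az": 0, "fingers": 55},
    {"x": -22, "y": -35, "z": 0, "ax": 0, "ay": 0, "az": 0, "fingers": 55},
    {"x": -22, "y": -35, "z": 0, "ax": 0, "ay": 0, "az": 0, "fingers": 55},
    {"x": 0, "y": 0, "z": 0, "ax": 0, "ay": 0, "az": 0, "fingers": 55}
  ]
}}

```text
t: 19.9
eef_pos: [0.598, -0.1217, 0.2357]
tool_rot: [0.172, 0.039, 0.984, -0.007]
contact_force: [-0.4, -0.0, -2.1]
gripper_width: 0.726
grasp_force: 55.2
```

```bash
python3 sy.py 150 30
```

```text
rotvec [-0.23 -0.22 -0.46] shift(cur) [ -26.  -114.9   25.9] shift(tgt) [ -25.  -115.2   25.5]
arbor z 145.6 off y 115.3 off perp -60.6 F axis [ 1.7 -0.1  1.4] [ 0.598  -0.1217  0.2357] w 0.726 g 55.2 q [ 1.07  0.46 -1.22  1.93  0.69  0.79  1.03] 19.9
per mm down axis in tool: [ 0.94  -0.     0.342] perp down: [-0.342  0.     0.94 ]
```

>>> {"name": "jog_arm", "arguments": {
  "rows": [
    {"x": -6, "y": -29, "z": 6, "ax": -0.2, "ay": -0.2, "az": -0.4, "fingers": 55},
    {"x": -6, "y": -29, "z": 6, "ax": 0, "ay": 0, "az": 0, "fingers": 55},
    {"x": -6, "y": -29, "z": 6, "ax": 0, "ay": 0, "az": 0, "fingers": 55},
    {"x": -6, "y": -28, "z": 6, "ax": 0, "ay": 0, "az": 0, "fingers": 55},
    {"x": 0, "y": 0, "z": 0, "ax": 0, "ay": 0, "az": 0, "fingers": 55},
    {"x": 0, "y": 0, "z": 0, "ax": 0, "ay": 0, "az": 0, "fingers": 55},
    {"x": 0, "y": 0, "z": 0, "ax": 0, "ay": 0, "az": 0, "fingers": 55},
    {"x": 0, "y": 0, "z": 0, "ax": 0, "ay": 0, "az": 0, "fingers": 55}
  ]
}}

```text
t: 20.7
eef_pos: [0.6196, -0.2293, 0.2222]
tool_rot: [0.173, 0.029, 0.984, -0.006]
contact_force: [-0.1, 0.2, -1.1]
gripper_width: 0.725
grasp_force: 55.2
```

```bash
python3 sy.py 125 0; python3 ax.py w7.pkl
```

```text
rotvec [ 0.17 -0.04  0.62] shift(cur) [21.3 -9.3 41.5] shift(tgt) [21.2 -9.4 41.5]
arbor z 159.2 off y 9.3 off perp -31.7 F axis [0.8 0.2 0.8] [ 0.6196 -0.2293  0.2222] w 0.725 g 55.2 q [ 1.17  0.59 -1.19  1.82  0.73  0.82  1.22] 20.7
per mm down axis in tool: [ 0.94  -0.     0.342] perp down: [-0.342  0.     0.94 ]
pred [[298.0, 165.5], [298.7, 117.8], [299.4, 71.2], [300.1, 25.8]]
60 [(277, 319)]
78 [(276, 318)]
96 [(276, 318)]
114 [(275, 318), (405, 439)]
132 [(275, 318), (402, 439)]
150 [(277, 315), (402, 437)]
168 [(299, 308), (401, 433)]
186 [(395, 428)]
204 [(393, 421)]
222 []
240 []
258 []
276 []
294 []
312 [(201, 214), (421, 434)]
```

>>> {"name": "jog_arm", "arguments": {
  "rows": [
    {"x": 4, "y": -4.5, "z": 8, "ax": 0.2, "ay": 0, "az": 0.6, "fingers": 55},
    {"x": 4, "y": -5, "z": 8, "ax": 0, "ay": 0, "az": 0, "fingers": 55},
    {"x": 4, "y": 0, "z": 8, "ax": 0, "ay": 0, "az": 0, "fingers": 55},
    {"x": 4, "y": 0, "z": 8, "ax": 0, "ay": 0, "az": 0, "fingers": 55},
    {"x": 4, "y": 0, "z": 9, "ax": 0, "ay": 0, "az": 0, "fingers": 55},
    {"x": 0, "y": 0, "z": 0, "ax": 0, "ay": 0, "az": 0, "fingers": 55},
    {"x": 0, "y": 0, "z": 0, "ax": 0, "ay": 0, "az": 0, "fingers": 55},
    {"x": 0, "y": 0, "z": 0, "ax": 0, "ay": 0, "az": 0, "fingers": 55}
  ]
}}

```text
t: 21.55
eef_pos: [0.6146, -0.2399, 0.1774]
tool_rot: [0.174, 0.035, 0.984, -0.006]
contact_force: [-0.2, -1.2, -1.7]
gripper_width: 0.721
grasp_force: 55.2
```

```bash
python3 sy.py 125 0; python3 ax.py w8.pkl; python3 sy.py 125 0 | head -1
```

```text
rotvec [-0.06  0.02 -0.09] shift(cur) [2.  1.5 0.8] shift(tgt) [2.  1.5 0.8]
arbor z 127.1 off y -1.5 off perp -0.1 F axis [ 1.2 -1.2  1.2] [ 0.6146 -0.2399  0.1774] w 0.721 g 55.2 q [ 1.15  0.62 -1.12  1.87  0.79  0.74  1.17] 21.55
per mm down axis in tool: [ 0.94  -0.     0.342] perp down: [-0.342  0.     0.94 ]
pred [[325.0, 237.3], [324.9, 176.7], [324.9, 117.6], [324.8, 60.3]]
60 [(225, 233), (296, 347), (407, 416)]
78 [(296, 349)]
96 [(296, 349)]
114 [(296, 349)]
132 [(296, 349)]
150 [(296, 349), (428, 439)]
168 [(296, 350), (425, 439)]
186 [(296, 350), (428, 439)]
204 [(296, 350), (422, 439)]
222 [(300, 345), (417, 439)]
240 [(308, 338), (415, 439)]
258 []
276 []
294 []
312 [(201, 214), (421, 434)]
 rotvec [-0.07  0.03 -0.1 ] shift(cur) [2.  1.6 0.9] shift(tgt) [2.  1.6 0.9]
```

>>> {"name": "jog_arm", "arguments": {
  "rows": [
    {"x": 0, "y": 1.4, "z": 0, "ax": 0, "ay": 0, "az": 0, "fingers": 55},
    {"x": 10.3, "y": 0, "z": 3.8, "ax": 0, "ay": 0, "az": 0, "fingers": 55},
    {"x": 10.3, "y": 0, "z": 3.8, "ax": 0, "ay": 0, "az": 0, "fingers": 55},
    {"x": 10.3, "y": 0, "z": 3.8, "ax": 0, "ay": 0, "az": 0, "fingers": 55},
    {"x": 10.3, "y": 0, "z": 3.8, "ax": 0, "ay": 0, "az": 0, "fingers": 55},
    {"x": 10.3, "y": 0, "z": 3.8, "ax": 0, "ay": 0, "az": 0, "fingers": 55},
    {"x": 0, "y": 0, "z": 0, "ax": 0, "ay": 0, "az": 0, "fingers": 55},
    {"x": 0, "y": 0, "z": 0, "ax": 0, "ay": 0, "az": 0, "fingers": 55}
  ]
}}

```text
t: 22.4
eef_pos: [0.5724, -0.2358, 0.1415]
tool_rot: [0.173, 0.035, 0.984, -0.007]
contact_force: [0.4, 0.0, -1.1]
gripper_width: 0.724
grasp_force: 55.2
```

```bash
python3 sy.py 50 0
```

```text
rotvec [-0.08 -0.02 -0.11] shift(cur) [20.3  0.4  7.2] shift(tgt) [20.3  0.4  7.2]
arbor z 71.6 off y -0.4 off perp 0.2 F axis [0.4 0.  1.1] [ 0.5724 -0.2358  0.1415] w 0.724 g 55.2 q [ 1.18  0.6  -1.1   1.98  0.84  0.64  1.12] 22.4
per mm down axis in tool: [ 0.94  -0.     0.342] perp down: [-0.342  0.     0.94 ]
```

>>> {"name": "jog_arm", "arguments": {
  "rows": [
    {"x": 4.7, "y": 0, "z": 1.7, "ax": 0, "ay": 0, "az": 0, "fingers": 55},
    {"x": 4.7, "y": 0, "z": 1.7, "ax": 0, "ay": 0, "az": 0, "fingers": 55},
    {"x": 4.7, "y": 0, "z": 1.7, "ax": 0, "ay": 0, "az": 0, "fingers": 55},
    {"x": 4.7, "y": 0, "z": 1.7, "ax": 0, "ay": 0, "az": 0, "fingers": 55},
    {"x": 1.9, "y": 0, "z": 0.7, "ax": 0, "ay": 0, "az": 0, "fingers": 55},
    {"x": 0, "y": 0, "z": 0, "ax": 0, "ay": 0, "az": 0, "fingers": 55},
    {"x": 0, "y": 0, "z": 0, "ax": 0, "ay": 0, "az": 0, "fingers": 55},
    {"x": 0, "y": 0, "z": 0, "ax": 0, "ay": 0, "az": 0, "fingers": 55}
  ]
}}

```text
t: 23.2
eef_pos: [0.5559, -0.2345, 0.1276]
tool_rot: [0.174, 0.035, 0.984, -0.007]
contact_force: [-0.3, 0.6, -1.1]
gripper_width: 0.727
grasp_force: 55.2
```

```bash
python3 sy.py 46 0
```

```text
rotvec [-0.07  0.   -0.11] shift(cur) [3.8 0.3 1.2] shift(tgt) [3.8 0.3 1.2]
arbor z 50.0 off y -0.2 off perp 0.2 F axis [1.  0.6 0.6] [ 0.5559 -0.2345  0.1276] w 0.727 g 55.2 q [ 1.19  0.6  -1.08  2.03  0.86  0.6   1.1 ] 23.2
per mm down axis in tool: [ 0.94  -0.     0.342] perp down: [-0.342  0.     0.94 ]
```

>>> {"name": "jog_arm", "arguments": {
  "rows": [
    {"x": 1.4, "y": 0, "z": 0.5, "ax": 0, "ay": 0, "az": 0, "fingers": 55},
    {"x": 0.9, "y": 0, "z": 0.3, "ax": 0, "ay": 0, "az": 0, "fingers": 55},
    {"x": 0.9, "y": 0, "z": 0.3, "ax": 0, "ay": 0, "az": 0, "fingers": 55},
    {"x": 0.9, "y": 0, "z": 0.3, "ax": 0, "ay": 0, "az": 0, "fingers": 55},
    {"x": 0.9, "y": 0, "z": 0.4, "ax": 0, "ay": 0, "az": 0, "fingers": 55},
    {"x": 0, "y": 0, "z": 0, "ax": 0, "ay": 0, "az": 0, "fingers": 55},
    {"x": 0, "y": 0, "z": 0, "ax": 0, "ay": 0, "az": 0, "fingers": 55},
    {"x": 0, "y": 0, "z": 0, "ax": 0, "ay": 0, "az": 0, "fingers": 55}
  ]
}}

```text
t: 24.0
eef_pos: [0.5523, -0.2343, 0.1245]
tool_rot: [0.174, 0.035, 0.984, -0.007]
contact_force: [2.4, -0.3, 0.9]
gripper_width: 0.723
grasp_force: 55.3
```

```bash
python3 sy.py 46 0
```

```text
rotvec [-0.07  0.05 -0.09] shift(cur) [-0.7  0.3 -0.5] shift(tgt) [-0.7  0.3 -0.5]
arbor z 45.1 off y -0.2 off perp 0.2 F axis [-2.4 -0.1  0.8] [ 0.5523 -0.2343  0.1245] w 0.723 g 55.3 q [ 1.19  0.59 -1.08  2.04  0.87  0.59  1.1 ] 24.0
per mm down axis in tool: [ 0.94  -0.     0.342] perp down: [-0.342  0.     0.94 ]
```

>>> {"name": "jog_arm", "arguments": {
  "rows": [
    {"x": 0.9, "y": 0, "z": 0.3, "ax": 0, "ay": 0, "az": 0, "fingers": 55},
    {"x": 0.5, "y": 0, "z": 0.2, "ax": 0, "ay": 0, "az": 0, "fingers": 55},
    {"x": 0, "y": 0, "z": 0, "ax": 0, "ay": 0, "az": 0, "fingers": 55},
    {"x": 0, "y": 0, "z": 0, "ax": 0, "ay": 0, "az": 0, "fingers": 55},
    {"x": -0.3, "y": 0, "z": 1, "ax": 0, "ay": 0, "az": 0, "fingers": 55},
    {"x": -0.3, "y": 0, "z": 1, "ax": 0, "ay": 0, "az": 0, "fingers": 55},
    {"x": 0, "y": 0, "z": 0, "ax": 0, "ay": 0, "az": 0, "fingers": 55},
    {"x": 0, "y": 0, "z": 0, "ax": 0, "ay": 0, "az": 0, "fingers": 55}
  ]
}}

```text
t: 24.8
eef_pos: [0.5536, -0.2342, 0.1228]
tool_rot: [0.175, 0.035, 0.984, -0.007]
contact_force: [6.0, -0.3, 5.1]
gripper_width: 0.724
grasp_force: 55.6
```

```bash
python3 sy.py 46 0
```

```text
rotvec [-0.07  0.2  -0.07] shift(cur) [-0.   0.1 -2.5] shift(tgt) [-0.   0.1 -2.5]
arbor z 45.0 off y -0.1 off perp 2.3 F axis [-7.9  0.1 -0.1] [ 0.5536 -0.2342  0.1228] w 0.724 g 55.6 q [ 1.19  0.6  -1.07  2.04  0.88  0.58  1.09] 24.8
per mm down axis in tool: [ 0.94  -0.     0.342] perp down: [-0.342  0.     0.94 ]
```

>>> {"name": "jog_arm", "arguments": {
  "rows": [
    {"x": 0, "y": 0, "z": 0, "ax": 0, "ay": 0, "az": 0, "fingers": 85},
    {"x": 0, "y": 0, "z": 0, "ax": 0, "ay": 0, "az": 0, "fingers": 85},
    {"x": 0, "y": 0, "z": 0, "ax": 0, "ay": 0, "az": 0, "fingers": 85},
    {"x": 0, "y": 0, "z": 0, "ax": 0, "ay": 0, "az": 0, "fingers": 85},
    {"x": 0, "y": 0, "z": 0, "ax": 0, "ay": 0, "az": 0, "fingers": 85},
    {"x": 0, "y": 0, "z": 0, "ax": 0, "ay": 0, "az": 0, "fingers": 85},
    {"x": 0, "y": 0, "z": 0, "ax": 0, "ay": 0, "az": 0, "fingers": 85},
    {"x": 0, "y": 0, "z": 0, "ax": 0, "ay": 0, "az": 0, "fingers": 85}
  ]
}}

```text
t: 25.6
eef_pos: [0.5516, -0.2342, 0.1213]
tool_rot: [0.173, 0.035, 0.984, -0.006]
contact_force: [0.8, -0.3, -0.6]
gripper_width: 0.993
grasp_force: 0.0
```

>>> {"name": "jog_arm", "arguments": {
  "rows": [
    {"x": 0, "y": 0, "z": -8, "ax": 0, "ay": 0, "az": 0, "fingers": 85},
    {"x": 0, "y": 0, "z": -12, "ax": 0, "ay": 0, "az": 0, "fingers": 85},
    {"x": 0, "y": 0, "z": -15, "ax": 0, "ay": 0, "az": 0, "fingers": 85},
    {"x": 0, "y": 0, "z": -15, "ax": 0, "ay": 0, "az": 0, "fingers": 85},
    {"x": 0, "y": 0, "z": -20, "ax": 0, "ay": 0, "az": 0, "fingers": 85},
    {"x": 0, "y": 0, "z": -20, "ax": 0, "ay": 0, "az": 0, "fingers": 85},
    {"x": 0, "y": 0, "z": -10, "ax": 0, "ay": 0, "az": 0, "fingers": 85},
    {"x": 0, "y": 0, "z": 0, "ax": 0, "ay": 0, "az": 0, "fingers": 85}
  ]
}}

```text
t: 26.4
eef_pos: [0.5178, -0.2322, 0.2169]
tool_rot: [0.174, 0.036, 0.984, -0.007]
contact_force: [-0.7, -0.3, 0.3]
gripper_width: 0.995
grasp_force: 0.0
```

```bash
python3 sy.py 46 0|sed -n 2p
cat > fin.py <<'E'
from station import bot;from h import *
w=bot.read_camera("wrist");R=frame(-4,40);a=arb(-4);org=np.array([.5793,-.2359,.1775])-.0915*a*0-.09*a
h=hsv(w);th=np.linspace(0,6.28,73)
Y=((h[:,:,0]>=16)&(h[:,:,0]<=23)&(h[:,:,1]>170));B=(h[:,:,0]>=110)&(h[:,:,0]<=130)&(h[:,:,1]>130)&(h[:,:,2]>25)
for n,m in(("Y",Y),("B",B)):
    m=cv2.morphologyEx(m.astype(np.uint8),cv2.MORPH_OPEN,np.ones((3,3)))
    for k in blobs(m,150):
        b=cv2.boundingRect(k);print(n,b,cv2.contourArea(k))
        if 200<b[0]<400: print("  angle",[round(float(x),1) for x in cv2.minAreaRect(k)[1]],round(cv2.minAreaRect(k)[2],1))
    for x in (280,300,340,360):
        y=np.flatnonzero(m[:,x]);print("  col",x,(y[0],y[-1]) if len(y) else None)
for n,r,z in(("B rim lo",32,16),("B rim hi",32,24),("B hub",19,32),("Y rim lo",32,40),("Y rim hi",32,48)):
    u=proj(w,org+a*z/1e3+(np.c_[np.cos(th),np.sin(th)]*r/1e3)@R[:,1:].T+R[:,2]*.0035);print(n,u.min(0).round(1),u.max(0).round(1))
E
python3 fin.py
```

```text
arbor z 78.1 off y -0.5 off perp -92.8 F axis [ 0.3 -0.3 -0.7] [ 0.5178 -0.2322  0.2169] w 0.995 g 0.0 q [ 1.44  0.47 -1.32  2.02  0.64  0.72  1.3 ] 26.4
Y (262, 237, 115, 31) 2745.5
  angle [30.0, 114.0] 90.0
  col 280 (np.int64(246), np.int64(267))
  col 300 (np.int64(237), np.int64(267))
  col 340 (np.int64(237), np.int64(267))
  col 360 (np.int64(248), np.int64(267))
B (262, 200, 114, 38) 3367.0
  angle [36.7, 113.2] 89.1
  col 280 (np.int64(202), np.int64(231))
  col 300 (np.int64(201), np.int64(235))
  col 340 (np.int64(201), np.int64(235))
  col 360 (np.int64(203), np.int64(227))
B rim lo [261.9 197.6] [377.5 216. ]
B rim hi [261.7 214.1] [377.7 228.5]
B hub [285.3 233.3] [354.  239.4]
Y rim lo [261.4 247.3] [378.  253.8]
Y rim hi [261.2 264.1] [378.1 266.5]
```

The measured outlines match the seated predictions: yellow's rim ends at row 267 against 266.5, the hubs meet at rows 235–237, and both washers are level. The gripper is about 90 mm clear, so I'm handing in.

```bash
python3 -c "
from station import bot
print(bot.hand_in())"
```

```text
the job is handed in; nothing more can be done
None
```

The job is handed in: by the last wrist-camera check, blue is seated rim to rim on the dark washer, and yellow is seated hub to hub on blue, both square and released. The hand-in returned no verdict, and I didn't re-check the flat copper washer or the bystanders at the end.

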